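# Shut down and strip the lounge's electric log fire for cleaning

### The arm

A 6-joint arm with a two-finger parallel gripper is mounted at the origin on the work surface. World frame = base frame: x ahead of the robot, y to its left, z up, the work surface at z = 0. Lengths are in m, angles in rad, forces in N, time in s.
With the tool pointing down it reaches from about 0.35 to 0.85 m from the base axis. Payload 8.1 kg.
Tool frame: the origin (TCP) lies at the centre of the arm's flange, where the gripper is bolted on; the fingertips stand 186 mm ahead of it and the grasp point (between the pads) lies 167 mm ahead of it (robot.nose_length is the distance from the TCP to the fingertips, in m); z points along the fingers, x is the direction in which the jaws open and shut, and the axes are right-handed (so a half turn about z gives the same grasp; the last joint's range is limited). The gripper opens to 93 mm and grips with 3 to 60 N. Pads are 15 mm wide; open, the fingers measure 128 mm over their backs; the gripper's body (75 mm by 188 mm) begins 65 mm behind the grasp point.
Start: joints at [-1.41, 0.13, 1.488, -0, 1.523, -0.085], TCP at [0.146, -0.582, 0.405] pointing down, gripper open.
Joint ranges: [-2.96, 2.96], [-0.89, 2.26], [0.02, 2.5], [-1.34, 4.48], [0, 2.73], [-2.66, 2.66]. Speed limits (rad/s): [2.39, 2.39, 2.79, 3.14, 3.14, 3.14].

### API

Orientations are given as a rotation vector (axis times angle).
In Python, from plant import robot gives the robot as it stands.
- The arm moves only by the tool arm_command, never from a script. Its argument "motion" is a list of rows, each an object with "slide": the shift along the tool's x, y, z each as a share of 0.4 m, from -1 to 1, a list of three; "turn": the turn, a rotation vector about the tool's x, y, z each as a share of 0.5 rad, from -1 to 1, a list of three. A call has exactly 5 rows; each row shifts and turns the commanded pose from where the row before left it, along the tool's axes as they then stand; what a row does not reach is not made up. A row lasts 1/12 s, in which the tool goes at most 41.7 mm and 7.16 degrees, less where a joint would pass 70% of its speed; a pose out of reach is approached as far as the arm can. A call with a number of a shift or a turn outside -1 to 1 is refused whole. A call with a gripper value outside its range is refused whole. "gripper" is the opening in per cent of the stroke, from 0 (shut) to 100 (fully open), set as the call begins (left out, the last holds). The fingers move at their own pace and stop on an object; "grip_force" is the grip in N (left out, the last holds). Time passes only in rows, so rows that do not move let the fingers close, or fill a call up. It gives the time, the measured TCP pose, the force and the opening at its end, in the units of the state.
- robot.read_state(): the state, without advancing time (a new reading comes with each control period).
- robot.read_camera(name): name is "scene" or "side" or "wrist"; returns a dict with "pixels" (400x640x3 uint8, blue, green, red), "intrinsics" (3x3 intrinsics, pixels), "T" (4x4, takes a point from camera to world coordinates). Camera axes: x right, y down, z forward; pixel columns grow to the right and rows downward; lengths in m; the calibration is good to about 2 mm. A picture is of the moment at which its call begins. There is no depth.
- robot.close_job(): hands the job in, once; it reports no verdict.
The state is a dict: "t": time; "q": joint angles; "dq": joint speeds; "joint_torque": joint torques, N m; "tool_pos": TCP position; "orientation": TCP orientation; "force": force on the tool from outside, world axes, zero at the start; "wrist_torque": the same for the moment, N m; "opening": finger opening in m.
Only numpy, scipy, OpenCV 4.12 (cv2) and the standard library are available. Lean on these libraries where they do the work, as an engineer would, in place of code of your own. Each camera call takes 0.05 s, during which the arm holds its last target.

### The job

Get the electric fire ready for cleaning: switch its flame and heater toggles off first (the heater may be off already), then turn its main isolator off, and only after that touch the fire itself. Lift the front grille up off its lugs and stand it upright on the felt mat, and lay every log that is in the basket flat in the grey tray. Leave the kindling bucket and the remote control where they are.

Things in the scene. Friction and masses are not known exactly. Their poses are not given: they have to be found in the camera images.
- basket: Electric log basket of black iron, fixed: 230 mm deep (own x), 360 mm wide (own y). Origin: centre of its underside; own z up; front at own -x. The two ends (own y -176 and +176 mm) have bars up to 125 mm above the hearth with corner knobs up to 146 mm. Two lugs for the fret stand out in front, tops 102 mm above the hearth, at own x -148, y -80 to -130 and +80 to +130 mm.
- basket_bed (a point): Centre of the basket's flat fuel bed, on its upper face, 80 mm above the hearth; axes as the basket's. The logs lie on this bed. Along front and back (own x -110 and +110 mm) runs a lip 8 mm thick and along the middle (own x 0) a fire bar 14 mm thick, all standing 14 mm above the bed: they keep the two rows of logs apart, and the upper part of a log is free to grip.
- fret: The basket's front grille (fret), black iron, 300 mm long (own y), 85 mm high, 0.4 to 0.65 kg. Origin: centre of the grille's underside; own z up, own x from its face to its back. Hung, the origin is 164 mm before the basket's centre and 30 mm above the hearth. Its foot reaches own x -18 mm and its end plates (55 mm high) own x +50 mm, so it stands by itself on a flat place.
- fret_rail (a point): Middle of the fret's top rail, 78 mm above its underside: the place to grip, across own x. The rail is 12 mm thick and 14 mm high; behind it 40 mm are clear. Two hooks (own y -92 and +92 mm) reach 34 mm back over the lugs, their lips 18 mm deep with 6 mm of play before and behind: raise the fret straight up 25 mm or more to free it.
- tray: Grey shallow plastic tray, fixed: outside 230 mm (own x) by 300 mm (own y), walls 6 mm thick and 35 mm high, floor 6 mm thick. Origin: centre of its underside on the hearth.
- mat: Grey felt mat, fixed flat on the hearth between basket and control box: 130 mm (own x) by 340 mm (own y), 4 mm thick. Origin: centre of its underside.
- control: Control box of the fire, fixed: grey, 250 mm (own x) by 130 mm (own y), 60 mm high. Origin: centre of its underside; own z up. On its top, towards own -x (the robot), two toggle switches side by side; towards own +x the rotary main isolator.
- isolator (a joint): Rotary main isolator (rad): 0 = on (as at the start), 1.571 = off. It turns about the vertical; the angle grows anticlockwise seen from above, so off is a quarter turn anticlockwise. Snap action: past half way (0.785) it springs to the nearer end by itself and stays there; about 0.15 N m is needed to leave an end.
- isolator_grip (a point): Point on the isolator's axis, 90 mm above the hearth, in the middle of its handle: a black bar 64 mm long and 16 mm thick, from 74 to 104 mm above the hearth, on a disc 60 mm across. The point turns with the handle, its own x along the bar. On: bar along the box's own x. Off: bar along the box's own y.
- flame_switch (a joint): Flame effect toggle (rad, 0 = upright): -0.4 = off, leaning to the box's own -x (towards the robot); +0.4 = on, leaning to own +x. Snap action: pushed past upright it springs over and stays (3 to 4 N at its tip moves it). It is on at the start.
- flame_switch_pivot (a point): Pivot of the flame effect toggle, fixed on the control box at own x -70, y +30 mm, 62 mm above the hearth; axes as the box's. The toggle is a bat lever 52 mm long and 13 mm thick with a black tip, swinging in the plane of the box's own x and z. The two toggles stand 60 mm apart.
- heat_switch (a joint): Heater toggle (rad, 0 = upright): -0.4 = off, leaning to the box's own -x (towards the robot); +0.4 = on, leaning to own +x. Snap action: pushed past upright it springs over and stays (3 to 4 N at its tip moves it). It may be on or already off at the start.
- heat_switch_pivot (a point): Pivot of the heater toggle, fixed on the control box at own x -70, y -30 mm, 62 mm above the hearth; axes as the box's. The toggle is a bat lever 52 mm long and 13 mm thick with a black tip, swinging in the plane of the box's own x and z. The two toggles stand 60 mm apart.
- log1: Ceramic log, dark bark with pale ends, 135 mm long (own y), 48 mm across, octagonal (any two opposite flats), 0.2 to 0.42 kg. Origin: centre of its underside as it lies at the start (the log's axis is 24 mm above it along own z). At the start its length is roughly along the basket's own y. Absent in some starts (then None).
- log2: Ceramic log, dark bark with pale ends, 125 mm long (own y), 44 mm across, octagonal (any two opposite flats), 0.2 to 0.42 kg. Origin: centre of its underside as it lies at the start (the log's axis is 22 mm above it along own z). At the start its length is roughly along the basket's own y. Absent in some starts (then None).
- log3: Ceramic log, dark bark with pale ends, 130 mm long (own y), 50 mm across, octagonal (any two opposite flats), 0.2 to 0.42 kg. Origin: centre of its underside as it lies at the start (the log's axis is 25 mm above it along own z). At the start its length is roughly along the basket's own y. Absent in some starts (then None).
- log4: Ceramic log, dark bark with pale ends, 115 mm long (own y), 46 mm across, octagonal (any two opposite flats), 0.2 to 0.42 kg. Origin: centre of its underside as it lies at the start (the log's axis is 23 mm above it along own z). At the start its length is roughly along the basket's own y. Absent in some starts (then None).
- bucket: Bystander: dark steel kindling bucket with pine cones, 124 mm across, 120 mm high (bail to 168 mm). Origin: centre of underside. Leave alone.
- remote: Bystander: black television remote control, 46 by 155 by 20 mm. Origin: centre of underside. Leave alone.
Things that resemble listed ones, but are neither listed nor needed, are in the scene too. What is shaped like the log4 but pink or yellow is not meant.

How it is judged:
By the outcome, as a careful person would: the job done as asked, in the order asked, and still so for the second after the job is handed in, with the robot touching nothing.
Of log1, log2, log3, log4 only 3 to 4 are there at a start; the rules pass over those that are not, and their reading is None.
At some moment in a run one of log1, log2, log3, log4 may be knocked a few centimetres aside while the robot is not near it.
Once in a run the grip may slacken for a moment while it holds something.
It also fails if it takes over 208 s, if anything falls off the work surface, if the arm or the gripper's body presses on something with over 40 N, if the wrist force passes 120 N, or if a joint passes its speed limit or range.

## Working session

There is one attempt and no reset: what is moved stays moved. The work goes in short steps, Python scripts to look and compute and a tool call to move; the robot and the scene stay as the last step left them, time stands still between calls to the robot, and variables do not carry over. Pictures are saved under pics/ and viewed, and the job is handed in when it is done.

Besides the shell and the picture viewer there is one more tool, called in YAML: its name, and indented under it one key for each argument. arm_command: Moves the arm, as the interface text tells. Shift numbers are shares of 0.4 m and turn numbers shares of 0.5 rad, none past 1 either way. Its arguments: {"type":"object","properties":{"motion":{"type":"array","items":{"type":"object","properties":{"slide":{"type":"array","items":{"type":"number"}},"turn":{"type":"array","items":{"type":"number"}}}}},"gripper":{"type":"number"},"grip_force":{"type":"number"}},"required":["motion"]}

```bash
ls; mkdir -p pics; cat > h.py <<'E'
import numpy as np, cv2
from scipy.spatial.transform import Rotation as R
from plant import robot
def snap(n,f):
    c=robot.read_camera(n); cv2.imwrite('pics/'+f,c['pixels']); np.savez('pics/'+f+'.npz',K=c['intrinsics'],T=c['T']); return c
E
python3 - <<'E'
from h import *
s=robot.read_state();print({k:np.round(v,3) for k,v in s.items()})
for n in('scene','side','wrist'):
    c=snap(n,n+'0.png');print(n,c['intrinsics'].round(1).tolist(),c['T'].round(3).tolist())
E
```

```text
pics
{'t': np.float64(0.0), 'q': array([-1.41 ,  0.131,  1.489, -0.   ,  1.523, -0.085]), 'dq': array([ 0.   , -0.   ,  0.   , -0.001,  0.   , -0.001]), 'joint_torque': array([ 0.0000e+00, -5.5983e+01, -4.9177e+01,  7.7000e-02,  3.5000e-02,
       -0.0000e+00]), 'tool_pos': array([ 0.146, -0.582,  0.404]), 'orientation': array([-2.476e+00,  1.932e+00,  2.000e-03]), 'force': array([ 1.12 ,  0.07 , -0.224]), 'wrist_torque': array([ 0.027, -0.002, -0.   ]), 'opening': np.float64(0.093)}
scene [[376.0, 0.0, 319.8], [0.0, 376.0, 191.2], [0.0, 0.0, 1.0]] [[0.173, 0.701, -0.692, 1.209], [0.985, -0.109, 0.136, -0.199], [0.02, -0.705, -0.709, 0.827], [0.0, 0.0, 0.0, 1.0]]
side [[413.7, 0.0, 325.5], [0.0, 413.7, 199.1], [0.0, 0.0, 1.0]] [[-0.816, -0.402, 0.414, -0.041], [-0.577, 0.556, -0.598, 0.74], [0.01, -0.727, -0.686, 0.997], [0.0, 0.0, 0.0, 1.0]]
wrist [[316.3, 0.0, 315.9], [0.0, 316.3, 203.0], [0.0, 0.0, 1.0]] [[0.244, -0.941, -0.236, 0.211], [-0.97, -0.237, -0.057, -0.564], [-0.002, 0.243, -0.97, 0.382], [0.0, 0.0, 0.0, 1.0]]
```

View pics/scene0.png

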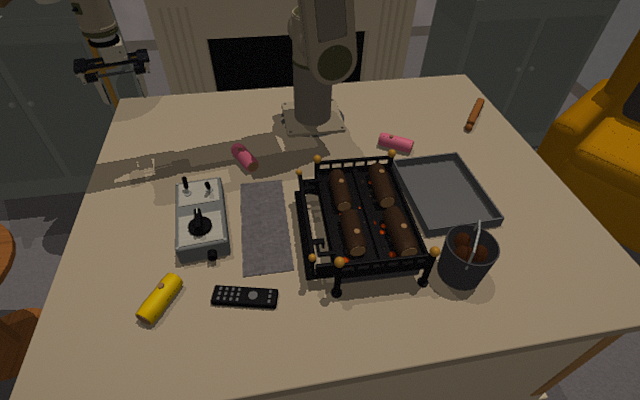

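View pics/side0.png

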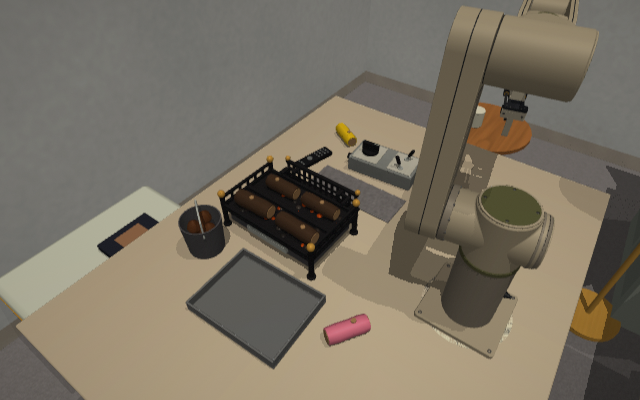

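View pics/wrist0.png

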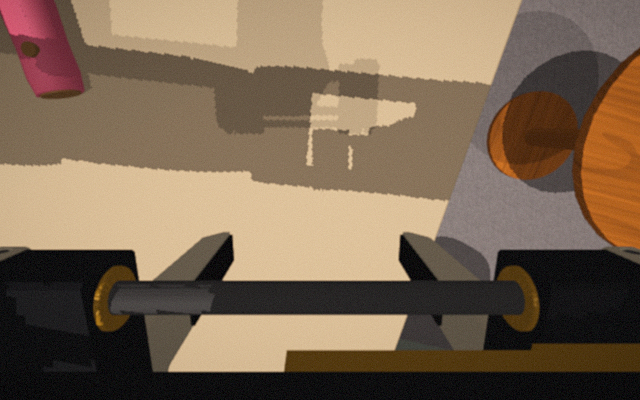

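```bash
python3 - <<'E'
import cv2
a=cv2.imread('pics/scene0.png')
cv2.imwrite('pics/c1.png',cv2.resize(a[160:280,160:310],None,fx=5,fy=5,interpolation=cv2.INTER_CUBIC))
cv2.imwrite('pics/c2.png',cv2.resize(a[140:310,290:500],None,fx=3.5,fy=3.5,interpolation=cv2.INTER_CUBIC))
b=cv2.imread('pics/side0.png')
cv2.imwrite('pics/c3.png',cv2.resize(b[120:290,200:430],None,fx=3.4,fy=3.4,interpolation=cv2.INTER_CUBIC))
E
```

```text
(no output)
```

View pics/c1.png

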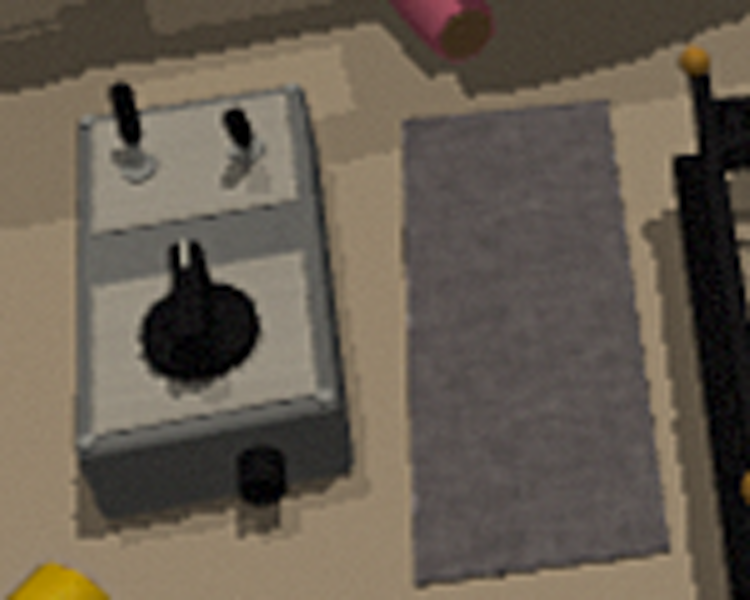

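View pics/c2.png

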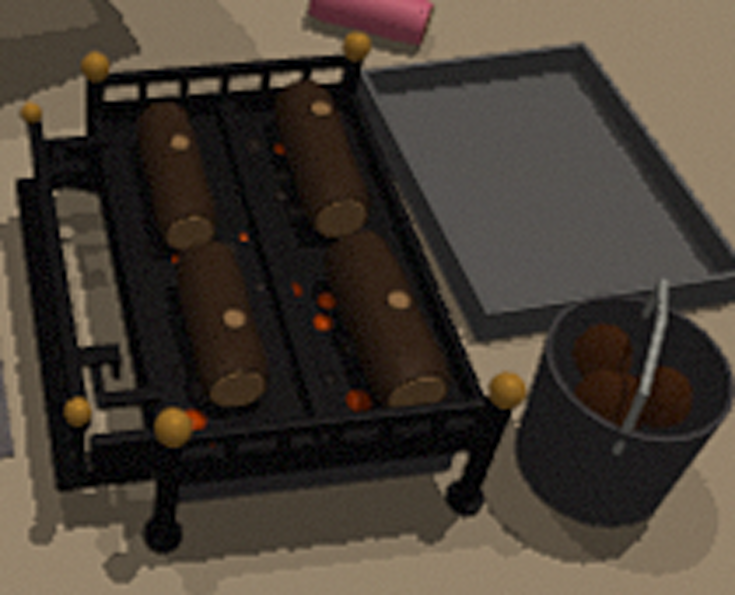

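View pics/c3.png

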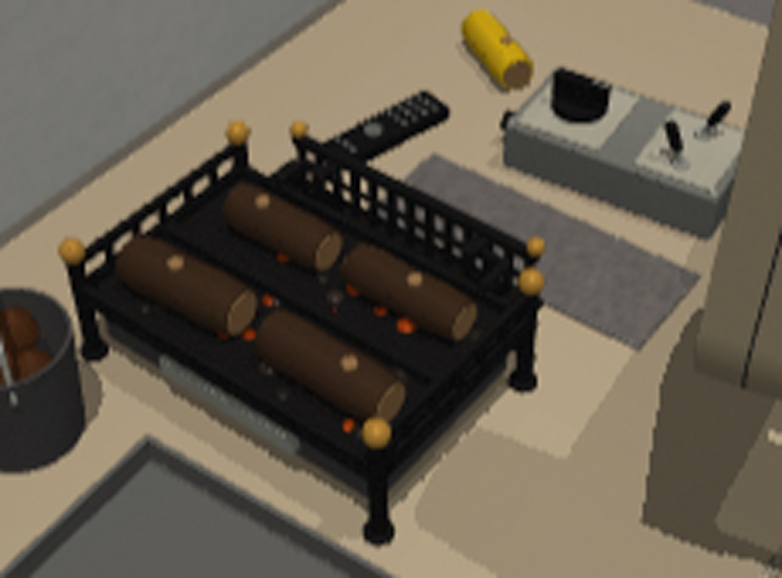

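```bash
cat >> h.py <<'E'
def load(f):
    d=np.load('pics/'+f+'.npz');return d['K'],d['T']
def ray(KT,uv,z):
    K,T=KT;d=T[:3,:3]@np.linalg.solve(K,[uv[0],uv[1],1.]);o=T[:3,3];return o+d*(z-o[2])/d[2]
def proj(KT,p):
    K,T=KT;c=T[:3,:3].T@(np.asarray(p,float)-T[:3,3]);q=K@c;return q[:2]/q[2]
def fit(loc,w):
    loc=np.array(loc)[:,:2];w=np.array(w)[:,:2];a=loc-loc.mean(0);b=w-w.mean(0)
    th=np.arctan2((a[:,0]*b[:,1]-a[:,1]*b[:,0]).sum(),(a*b).sum());c,s=np.cos(th),np.sin(th);M=np.array([[c,-s],[s,c]])
    t=w.mean(0)-M@loc.mean(0);return t,th,1000*(loc@M.T+t-w)
E
python3 - <<'E'
from h import *
S=load('scene0.png');D=load('side0.png')
np.set_printoptions(precision=3,suppress=True)
def run(n,uv,loc,z):
    w=[ray(S,u,z) for u in uv];t,th,r=fit(loc,w);print(n,t,th,r.round(1).tolist())
x,y=.125,.065
run('box',[(176.4,184.4),(219.6,178),(228,240.4),(177,248)],[(-x,-y),(-x,y),(x,y),(x,-y)],.06)
x,y=.065,.17
# mat: long axis world x ; own y -> world x? try own x=world y-ish (yaw 90)
run('mat',[(241,183.6),(281.6,180.4),(293.6,270),(243.4,276.6)],[(-x,-y),(x,-y),(x,y),(-x,y)][:4] and [(-x,y),(x,y),(x,-y),(-x,-y)],.004)
x,y=.115,.15
run('tray',[(393.4,160.6),(456.6,152.9),(502.0,217.7),(426.6,235.7)],[(-x,y),(x,y),(x,-y),(-x,-y)],.035)
for n,uv in [('bk',[(95,67),(357,45),(507,390),(172,428)]),('fretknob',[(31,112),(77,411)])]:
  for z in(.136,):
    print(n,np.array([ray(S,(u/3.5+290,v/3.5+140),z) for u,v in uv]))
print('bkside',np.array([ray(D,(u/3.4+200,v/3.4+120),.136) for u,v in [(72,250),(237,132),(531,282),(377,433)]]))
print('fretknobside',np.array([ray(D,(u/3.4+200,v/3.4+120),.12) for u,v in [(299,130),(536,247)]]))
E
```

```text
box [ 0.482 -0.385] 0.08630809140959556 [[-5.8, -2.9], [-8.5, 4.0], [3.5, 2.1], [10.8, -3.2]]
mat [ 0.506 -0.217] 1.5584168423644669 [[0.2, -1.3], [-3.0, 1.8], [1.8, 1.5], [1.1, -2.0]]
tray [0.482 0.325] 1.5951175572959568 [[-0.0, -7.8], [0.6, -0.7], [10.5, 1.7], [-11.1, 6.8]]
bk [[ 0.407 -0.051  0.136]
 [ 0.412  0.168  0.136]
 [ 0.763  0.157  0.136]
 [ 0.757 -0.062  0.136]]
fretknob [[ 0.453 -0.11   0.136]
 [ 0.735 -0.119  0.136]]
bkside [[ 0.753  0.158  0.136]
 [ 0.746 -0.061  0.136]
 [ 0.395 -0.05   0.136]
 [ 0.402  0.169  0.136]]
fretknobside [[ 0.712 -0.115  0.12 ]
 [ 0.424 -0.107  0.12 ]]
```

```bash
cat >> h.py <<'E'
def tri(obs):
    A=[];b=[]
    for (K,T),uv in obs:
        d=T[:3,:3]@np.linalg.solve(K,[uv[0],uv[1],1.]);d/=np.linalg.norm(d);P=np.eye(3)-np.outer(d,d);A.append(P);b.append(P@T[:3,3])
    A=np.vstack(A);b=np.hstack(b);x=np.linalg.lstsq(A,b,rcond=None)[0];return x,np.linalg.norm(A@x-b)*1000
def rows(p,yaw,maxs=.1,maxt=.24):
    """target TCP pos, yaw of tool x axis (tool down)"""
    s=robot.read_state();r=R.from_rotvec(s['orientation']);
    tgt=R.from_matrix(np.array([[np.cos(yaw),np.sin(yaw),0],[np.sin(yaw),-np.cos(yaw),0],[0,0,-1]]))
    rel=(r.inv()*tgt).as_rotvec();d=r.inv().apply(np.array(p)-s['tool_pos'])
    print('slide total',(d/.4).round(4),'turn total',(rel/.5).round(4),'mm',(d*1000).round(1),'min rows',max(np.linalg.norm(d)/.0417,np.linalg.norm(rel)/.125).round(1))
def st():
    s=robot.read_state();r=R.from_rotvec(s['orientation']).as_matrix();print('t',round(float(s['t']),2),'tcp',s['tool_pos'].round(4),'yawx',np.arctan2(r[1,0],r[0,0]).round(3),'z',r[:,2].round(3),'q',s['q'].round(2),'F',s['force'].round(1),'op',round(float(s['opening']),4))
E
python3 - <<'E'
from h import *
np.set_printoptions(precision=4,suppress=True)
S=load('scene0.png');D=load('side0.png')
c2=lambda u,v:(u/3.5+290-.36,v/3.5+140-.36)
c3=lambda u,v:(u/3.4+200-.36,v/3.4+120-.36)
K=[((95,67),(531,282)),((357,45),(377,433)),((507,390),(72,250)),((172,428),(237,132))]
w=[]
for a,b in K:
    x,e=tri([(S,c2(*a)),(D,c3(*b))]);print(x,e);w.append(x)
h=.1095
t,th,r=fit([(-h,.176),(h,.176),(h,-.176),(-h,-.176)],w);print(t,th,r)
for a,b in [((31,112),(536,247)),((77,411),(299,130))]: print('fk',tri([(S,c2(*a)),(D,c3(*b))]))
# box via side + scene top corners
c1=lambda u,v:(u/5+160-.4,v/5+160-.4)
print('tog tips',tri([(S,c1(122,88)),(D,c3(720,108))]),tri([(S,c1(235,115)),(D,c3(672,128))]))
print('tog bases',[ray(S,c1(*u),.062) for u in((137,165),(240,168))],[ray(D,c3(*u),.062) for u in((708,132),(681,158))])
print('iso',ray(S,c1(200,330),.072), 'corner near', ray(D,c3(708,190),.06))
# log ends
st()
E
```

```text
[ 0.399  -0.0523  0.1318] 2.323408263556278
[0.4054 0.1681 0.1331] 2.721323155633098
[0.7587 0.1568 0.1329] 2.8211161992819687
[ 0.7522 -0.0633  0.1322] 2.24734075834686
[0.5788 0.0523] 1.5398453963058492 [[ 0.5271  0.5985]
 [ 0.8906 -0.8832]
 [-0.544  -0.4198]
 [-0.8737  0.7045]]
fk (array([ 0.4282, -0.1091,  0.1162]), np.float64(2.269544365072406))
fk (array([ 0.7186, -0.1182,  0.1156]), np.float64(2.240373490210963))
tog tips (array([ 0.3924, -0.4237,  0.104 ]), np.float64(1.6167352813741045)) (array([ 0.4187, -0.3635,  0.1013]), np.float64(1.2370309898079677))
tog bases [array([ 0.4102, -0.4247,  0.062 ]), array([ 0.4215, -0.3674,  0.062 ])] [array([ 0.4038, -0.4299,  0.062 ]), array([ 0.4064, -0.3726,  0.062 ])]
iso [ 0.5477 -0.3815  0.072 ] corner near [ 0.3598 -0.3443  0.06  ]
t 0.15 tcp [ 0.146  -0.5818  0.404 ] yawx -1.325 z [-0.     0.001 -1.   ] q [-1.41  0.13  1.49  0.    1.52 -0.09] F [ 0.5 -0.2  0.4] op 0.0931
```

```bash
python3 -c "
from h import *
rows((.42,-.385,.40),-1.50)"
```

```text
slide total [-0.3105 -0.7841  0.0104] turn total [-1.0e-04  2.8e-03  3.5e-01] mm [-124.2 -313.6    4.2] min rows 8.1
```

arm_command:
  motion:
    - {"slide": [-0.031, -0.078, 0], "turn": [0, 0, 0]}
    - {"slide": [-0.031, -0.078, 0], "turn": [0, 0, 0]}
    - {"slide": [-0.031, -0.078, 0], "turn": [0, 0, 0]}
    - {"slide": [-0.031, -0.078, 0], "turn": [0, 0, 0]}
    - {"slide": [-0.031, -0.078, 0], "turn": [0, 0, 0]}
  gripper: 0
  grip_force: 20

```text
t: 0.57
tool_pos: [0.2832, -0.4827, 0.4044]
orientation: [-2.476, 1.933, 0.001]
force: [-0.1, -0.1, -0.0]
opening: 0.064
```

arm_command:
  motion:
    - {"slide": [-0.039, -0.098, 0], "turn": [0, 0, 0]}
    - {"slide": [-0.039, -0.098, 0], "turn": [0, 0, 0]}
    - {"slide": [-0.039, -0.098, 0], "turn": [0, 0, 0]}
    - {"slide": [-0.039, -0.098, 0], "turn": [0, 0, 0.18]}
    - {"slide": [0, 0, 0], "turn": [0, 0, 0.17]}

```text
t: 0.98
tool_pos: [0.4223, -0.3818, 0.4045]
orientation: [-2.298, 2.137, 0.0]
force: [0.0, -0.9, -0.3]
opening: 0.031
```

```bash
python3 -c "
from h import *
st();snap('wrist','w1.png');st()"
```

```text
t 0.98 tcp [ 0.4223 -0.3818  0.4045] yawx -1.498 z [ 0.002  0.002 -1.   ] q [-0.83  0.05  1.58  0.    1.52  0.67] F [ 0.  -0.9 -0.3] op 0.031
t 1.03 tcp [ 0.4202 -0.3836  0.4044] yawx -1.505 z [ 0.     0.001 -1.   ] q [-0.83  0.05  1.58  0.    1.52  0.67] F [-0.5 -0.5 -0.9] op 0.027
```

View pics/w1.png

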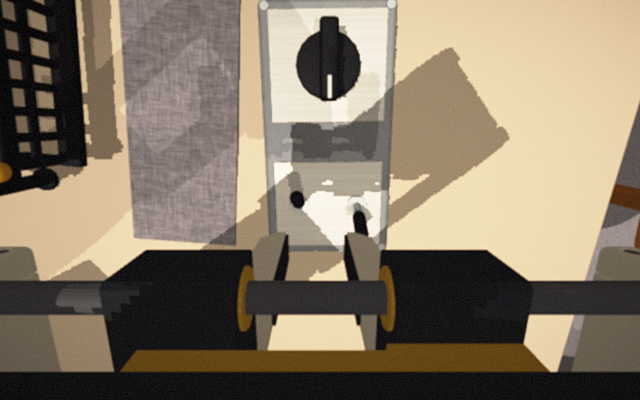

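```bash
python3 - <<'E'
from h import *
np.set_printoptions(precision=4,suppress=True)
W=load('w1.png');S=load('scene0.png');D=load('side0.png')
x,y=.125,.065
w=[ray(W,u,.06) for u in [(260,1),(394,1),(386,248),(270,249)]]
t,th,r=fit([(x,y),(x,-y),(-x,-y),(-x,y)],w);print(t,th,r)
print('iso disc',ray(W,(328.5,64),.074),'bar ends',ray(W,(329,16),.104),ray(W,(329,99),.104))
print('pivot heat',ray(W,(355,205),.062))
def loc(p):
    c,s=np.cos(th),np.sin(th);d=np.array(p)[:2]-t;return np.array([c*d[0]+s*d[1],-s*d[0]+c*d[1]])
print('iso loc',loc(ray(W,(328.5,64),.074)))
c,s=np.cos(th),np.sin(th)
def wl(x,y,z): return np.array([t[0]+c*x-s*y,t[1]+s*x+c*y,z])
for n,yy in(('flame',.03),('heat',-.03)):
  for a in(-.4,.4):
    p=wl(-.07+.052*np.sin(a),yy,.062+.052*np.cos(a));print(n,a,p,'W',proj(W,p),'S',proj(S,p),'D',proj(D,p))
print('S obs heat(184,177) flame(206.6,182.6); D obs heat',(720/3.4+200,108/3.4+120),'flame',(672/3.4+200,128/3.4+120))
E
```

```text
[ 0.4789 -0.3872] 0.08420891365857269 [[ 3.7801  4.2759]
 [ 5.9525 -3.8678]
 [-4.6711 -1.8945]
 [-5.0615  1.4864]]
iso disc [ 0.5433 -0.3824  0.074 ] bar ends [ 0.5733 -0.3792  0.104 ] [ 0.5109 -0.3844  0.104 ]
pivot heat [ 0.4107 -0.4217  0.062 ]
iso loc [ 0.0645 -0.0006]
flame -0.4 [ 0.3865 -0.3649  0.1099] W [296.7684 239.0278] S [205.6418 172.3628] D [405.8    158.6111]
flame 0.4 [ 0.4268 -0.3615  0.1099] W [295.5902 195.8911] S [206.3753 182.0695] D [395.1075 154.9578]
heat -0.4 [ 0.3915 -0.4247  0.1099] W [362.306 238.401] S [183.4775 175.7689] D [412.2287 149.8092]
heat 0.4 [ 0.4319 -0.4213  0.1099] W [363.4146 195.1919] S [183.6205 185.6789] D [401.743  146.3343]
S obs heat(184,177) flame(206.6,182.6); D obs heat (411.7647058823529, 151.76470588235293) flame (397.6470588235294, 157.64705882352942)
```

```bash
python3 -c "
from h import *
st();rows((.4565,-.359,.280),-1.487)"
```

```text
t 1.03 tcp [ 0.4202 -0.3836  0.4044] yawx -1.505 z [ 0.     0.001 -1.   ] q [-0.83  0.05  1.58  0.    1.52  0.67] F [-0.5 -0.5 -0.9] op 0.027
slide total [-0.0552 -0.0944  0.311 ] turn total [-0.0006  0.002  -0.0357] mm [-22.1 -37.8 124.4] min rows 3.2
```

arm_command:
  motion:
    - {"slide": [-0.055, -0.094, 0], "turn": [0, 0, -0.036]}
    - {"slide": [0, 0, 0], "turn": [0, 0, 0]}
    - {"slide": [0, 0, 0.1], "turn": [0, 0, 0]}
    - {"slide": [0, 0, 0.1], "turn": [0, 0, 0]}
    - {"slide": [0, 0, 0.1], "turn": [0, 0, 0]}

```text
t: 1.45
tool_pos: [0.4515, -0.3635, 0.2841]
orientation: [2.32, -2.118, 0.003]
force: [0.4, 0.9, -1.2]
opening: 0.0005
```

arm_command:
  motion:
    - {"slide": [0, 0, 0.01], "turn": [0, 0, 0]}
    - {"slide": [0, 0, 0], "turn": [0, 0, 0]}
    - {"slide": [0, 0, 0], "turn": [0, 0, 0]}
    - {"slide": [0, 0.02, 0], "turn": [0, 0, 0]}
    - {"slide": [0, 0.02, 0], "turn": [0, 0, 0]}

```text
t: 1.87
tool_pos: [0.4365, -0.3654, 0.2843]
orientation: [-2.318, 2.12, -0.009]
force: [5.0, 0.6, 2.9]
opening: 0.0005
```

```bash
python3 -c "
from h import *
st();snap('side','s2.png');a=cv2.imread('pics/s2.png');cv2.imwrite('pics/s2c.png',cv2.resize(a[80:230,320:480],None,fx=4,fy=4))"
```

```text
t 1.87 tcp [ 0.4365 -0.3654  0.2843] yawx -1.481 z [ 0.004 -0.004 -1.   ] q [-0.79  0.13  1.71  0.    1.29  0.69] F [5.  0.6 2.9] op 0.0005
```

View pics/s2c.png

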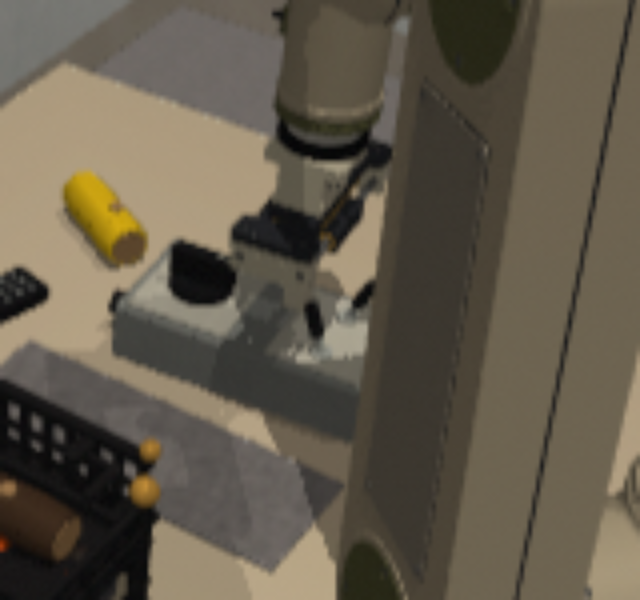

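arm_command:
  motion:
    - {"slide": [0, 0.02, 0], "turn": [0, 0, 0]}
    - {"slide": [0, 0.02, 0], "turn": [0, 0, 0]}
    - {"slide": [0, 0.02, 0], "turn": [0, 0, 0]}
    - {"slide": [0, 0.02, 0], "turn": [0, 0, 0]}
    - {"slide": [0, 0, 0], "turn": [0, 0, 0]}

```text
t: 2.33
tool_pos: [0.4048, -0.3669, 0.2819]
orientation: [-2.314, 2.118, -0.008]
force: [12.7, 3.0, 1.0]
opening: 0.0001
```

arm_command:
  motion:
    - {"slide": [0, -0.05, 0], "turn": [0, 0, 0]}
    - {"slide": [0, 0, -0.1], "turn": [0, 0, 0]}
    - {"slide": [0, 0, -0.1], "turn": [0, 0, 0]}
    - {"slide": [0, 0, 0], "turn": [0, 0, 0]}
    - {"slide": [0, 0, 0], "turn": [0, 0, 0]}
  gripper: 55

```text
t: 2.75
tool_pos: [0.4241, -0.3662, 0.3642]
orientation: [2.317, -2.12, 0.009]
force: [-0.1, -0.2, -0.6]
opening: 0.0293
```

```bash
python3 -c "
from h import *
st();rows((.542,-.382,.33),-1.487);snap('side','s3.png');a=cv2.imread('pics/s3.png')[80:230,320:480];snap('wrist','w3.png');b=cv2.imread('pics/w3.png');cv2.imwrite('pics/s3c.png',np.hstack([cv2.resize(a,(426,400)),b[:,200:560]]))"
```

```text
t 2.75 tcp [ 0.4241 -0.3662  0.3642] yawx -1.482 z [ 0.004 -0.004 -1.   ] q [-0.8   0.04  1.66 -0.    1.44  0.68] F [-0.1 -0.2 -0.6] op 0.0293
slide total [ 0.065  -0.2899  0.0867] turn total [-0.0068 -0.0094  0.0097] mm [  26.  -115.9   34.7] min rows 3.0
```

View pics/s3c.png

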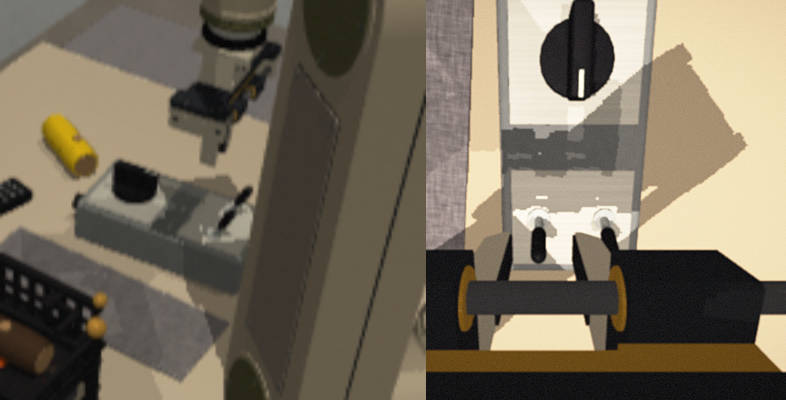

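```bash
python3 -c "
from h import *
W=load('w3.png');print(ray(W,(351,60),.074),ray(W,(354,3),.104),ray(W,(355,98),.104))"
```

```text
[ 0.54142448 -0.38195525  0.074     ] [ 0.57079936 -0.37726307  0.104     ] [ 0.51108562 -0.38506112  0.104     ]
```

arm_command:
  motion:
    - {"slide": [0.016, -0.073, 0], "turn": [-0.007, -0.009, 0.01]}
    - {"slide": [0.016, -0.073, 0], "turn": [0, 0, 0]}
    - {"slide": [0.016, -0.073, 0], "turn": [0, 0, 0]}
    - {"slide": [0.016, -0.073, 0], "turn": [0, 0, 0]}
    - {"slide": [0, 0, 0], "turn": [0, 0, 0]}

```text
t: 3.27
tool_pos: [0.5452, -0.3804, 0.3561]
orientation: [-2.313, 2.124, 0.016]
force: [0.6, -0.2, -0.9]
opening: 0.0512
```

```bash
python3 -c "
from h import *
st();rows((.5415,-.382,.264),-1.487)"
```

```text
t 3.27 tcp [ 0.5452 -0.3804  0.3561] yawx -1.485 z [-0.007  0.008 -1.   ] q [-0.69  0.33  1.34  0.    1.48  0.8 ] F [ 0.6 -0.2 -0.9] op 0.0512
slide total [0.0052 0.0083 0.2303] turn total [0.012  0.0166 0.0032] mm [ 2.1  3.3 92.1] min rows 2.2
```

arm_command:
  motion:
    - {"slide": [0.005, 0.006, 0], "turn": [0.008, 0.011, 0]}
    - {"slide": [0, 0, 0.076], "turn": [0, 0, 0]}
    - {"slide": [0, 0, 0.076], "turn": [0, 0, 0]}
    - {"slide": [0, 0, 0.076], "turn": [0, 0, 0]}
    - {"slide": [0, 0, 0], "turn": [0, 0, 0]}

```text
t: 3.68
tool_pos: [0.5372, -0.3822, 0.262]
orientation: [2.311, -2.126, -0.012]
force: [-1.1, 1.1, -0.8]
opening: 0.0514
```

arm_command:
  motion:
    - {"slide": [0, 0, 0], "turn": [0, 0, 0]}
    - {"slide": [0, 0, 0], "turn": [0, 0, 0]}
    - {"slide": [0, 0, 0], "turn": [0, 0, 0]}
    - {"slide": [0, 0, 0], "turn": [0, 0, 0]}
    - {"slide": [0, 0, 0], "turn": [0, 0, 0]}
  gripper: 0
  grip_force: 25

```text
t: 4.1
tool_pos: [0.5405, -0.3836, 0.2708]
orientation: [2.312, -2.126, 0.005]
force: [0.2, -1.1, -0.9]
opening: 0.0227
```

```bash
python3 -c "
from h import *
st();snap('wrist','w4.png');st()"
```

```text
t 4.1 tcp [ 0.5405 -0.3836  0.2708] yawx -1.487 z [ 0.002 -0.002 -1.   ] q [-0.69  0.39  1.43 -0.    1.32  0.79] F [ 0.2 -1.1 -0.9] op 0.0227
t 4.15 tcp [ 0.5405 -0.3834  0.2704] yawx -1.487 z [ 0.002 -0.002 -1.   ] q [-0.69  0.39  1.44 -0.    1.32  0.79] F [-0.   0.1  0. ] op 0.0186
```

View pics/w4.png

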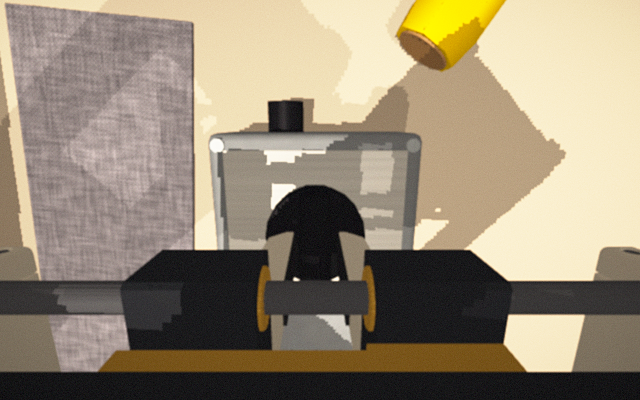

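arm_command:
  motion:
    - {"slide": [0, 0, 0.012], "turn": [0, 0, 0]}
    - {"slide": [0, 0, 0], "turn": [0, 0, 0]}
    - {"slide": [0, 0, 0], "turn": [0, 0, -0.15]}
    - {"slide": [0, 0, 0], "turn": [0, 0, -0.2]}
    - {"slide": [0, 0, 0], "turn": [0, 0, -0.2]}

```text
t: 4.57
tool_pos: [0.5413, -0.3833, 0.268]
orientation: [-2.587, 1.783, -0.007]
force: [-4.3, 5.0, 17.2]
opening: 0.0159
```

arm_command:
  motion:
    - {"slide": [0, 0, 0], "turn": [0, 0, -0.2]}
    - {"slide": [0, 0, 0], "turn": [0, 0, -0.2]}
    - {"slide": [0, 0, 0], "turn": [0, 0, -0.2]}
    - {"slide": [0, 0, 0], "turn": [0, 0, -0.2]}
    - {"slide": [0, 0, 0], "turn": [0, 0, -0.2]}

```text
t: 4.98
tool_pos: [0.5414, -0.3835, 0.268]
orientation: [2.946, -1.087, 0.008]
force: [-1.7, 3.6, 14.9]
opening: 0.0159
```

arm_command:
  motion:
    - {"slide": [0, 0, 0], "turn": [0, 0, -0.2]}
    - {"slide": [0, 0, 0], "turn": [0, 0, -0.2]}
    - {"slide": [0, 0, 0], "turn": [0, 0, -0.2]}
    - {"slide": [0, 0, 0], "turn": [0, 0, -0.2]}
    - {"slide": [0, 0, 0], "turn": [0, 0, -0.2]}

```text
t: 5.4
tool_pos: [0.5417, -0.3836, 0.2681]
orientation: [3.122, -0.324, 0.009]
force: [-0.7, 2.4, 13.7]
opening: 0.0156
```

arm_command:
  motion:
    - {"slide": [0, 0, 0], "turn": [0, 0, -0.2]}
    - {"slide": [0, 0, 0], "turn": [0, 0, -0.2]}
    - {"slide": [0, 0, 0], "turn": [0, 0, -0.19]}
    - {"slide": [0, 0, 0], "turn": [0, 0, 0]}
    - {"slide": [0, 0, 0], "turn": [0, 0, 0]}

```text
t: 5.82
tool_pos: [0.5418, -0.3837, 0.268]
orientation: [3.135, 0.132, 0.009]
force: [1.3, 1.4, 13.6]
opening: 0.0159
```

```bash
python3 -c "
from h import *
st();snap('wrist','w5.png');st()"
```

```text
t 5.82 tcp [ 0.5418 -0.3837  0.268 ] yawx 0.084 z [ 0.006 -0.004 -1.   ] q [-0.69  0.39  1.44  0.    1.31 -0.78] F [ 1.3  1.4 13.6] op 0.0159
t 5.87 tcp [ 0.5419 -0.3836  0.268 ] yawx 0.084 z [ 0.006 -0.004 -1.   ] q [-0.69  0.39  1.44  0.    1.31 -0.78] F [ 0.9  2.  13.1] op 0.0159
```

View pics/w5.png

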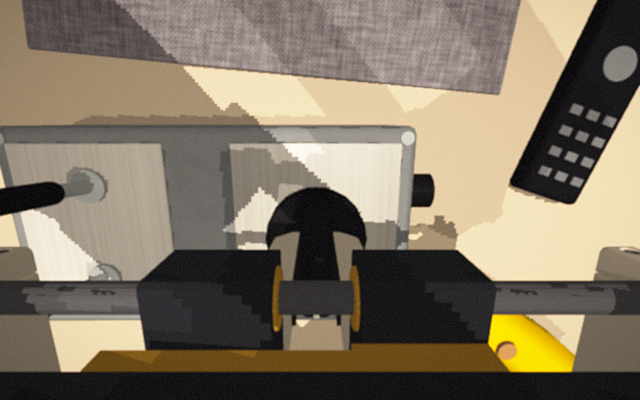

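arm_command:
  motion:
    - {"slide": [0, 0, -0.01], "turn": [0, 0, 0]}
    - {"slide": [0, 0, 0], "turn": [0, 0, 0]}
    - {"slide": [0, 0, 0], "turn": [0, 0, 0]}
    - {"slide": [0, 0, 0], "turn": [0, 0, 0]}
    - {"slide": [0, 0, -0.05], "turn": [0, 0, 0]}
  gripper: 60

```text
t: 6.28
tool_pos: [0.5387, -0.382, 0.2829]
orientation: [-3.134, -0.13, 0.01]
force: [-1.1, 0.4, -0.6]
opening: 0.0449
```

arm_command:
  motion:
    - {"slide": [0, 0, -0.1], "turn": [0, 0, 0]}
    - {"slide": [0, 0, -0.1], "turn": [0, 0, 0]}
    - {"slide": [0, 0, -0.1], "turn": [0, 0, 0]}
    - {"slide": [0, 0, 0], "turn": [0, 0, 0]}
    - {"slide": [0, 0, 0], "turn": [0, 0, 0]}

```text
t: 6.7
tool_pos: [0.5408, -0.3836, 0.4123]
orientation: [3.133, 0.13, 0.008]
force: [0.7, -0.3, 0.1]
opening: 0.0559
```

```bash
python3 -c "
from h import *
st();snap('wrist','w6.png');rows((.555,-.1116,.40),1.54)"
```

```text
t 6.7 tcp [ 0.5408 -0.3836  0.4123] yawx 0.083 z [ 0.006 -0.005 -1.   ] q [-0.69  0.29  1.29 -0.    1.55 -0.78] F [ 0.7 -0.3  0.1] op 0.0559
slide total [ 0.0928 -0.6738  0.0216] turn total [ 6.3000e-03  5.0000e-04 -2.9142e+00] mm [  37.1 -269.5    8.6] min rows 11.7
```

View pics/w6.png

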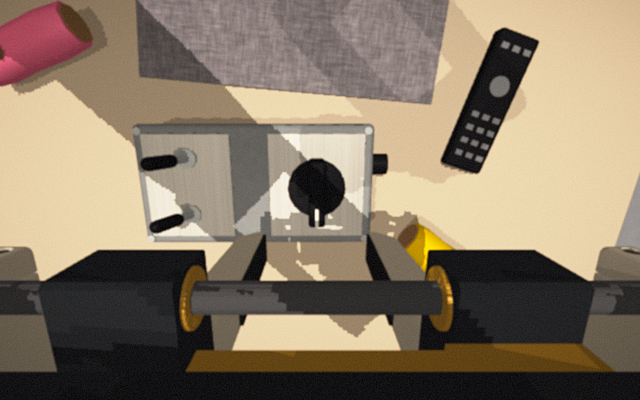

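arm_command:
  motion:
    - {"slide": [0.013, -0.097, 0], "turn": [0, 0, 0]}
    - {"slide": [0.013, -0.097, 0], "turn": [0, 0, 0]}
    - {"slide": [0.013, -0.097, 0], "turn": [0, 0, 0]}
    - {"slide": [0.013, -0.097, 0], "turn": [0, 0, 0]}
    - {"slide": [0.013, -0.097, 0], "turn": [0, 0, 0]}

```text
t: 7.17
tool_pos: [0.5492, -0.1858, 0.405]
orientation: [-3.138, -0.129, 0.006]
force: [0.2, -0.6, 0.1]
opening: 0.056
```

arm_command:
  motion:
    - {"slide": [0.013, -0.097, 0], "turn": [0, 0, 0]}
    - {"slide": [0.013, -0.092, 0], "turn": [0, 0, 0]}
    - {"slide": [0, 0, 0], "turn": [0, 0, -0.24]}
    - {"slide": [0, 0, 0], "turn": [0, 0, -0.24]}
    - {"slide": [0, 0, 0], "turn": [0, 0, -0.24]}

```text
t: 7.58
tool_pos: [0.5537, -0.1101, 0.4052]
orientation: [-3.061, -0.702, 0.006]
force: [-0.1, -0.4, 0.1]
opening: 0.0559
```

arm_command:
  motion:
    - {"slide": [0, 0, 0], "turn": [0, 0, -0.24]}
    - {"slide": [0, 0, 0], "turn": [0, 0, -0.24]}
    - {"slide": [0, 0, 0], "turn": [0, 0, -0.24]}
    - {"slide": [0, 0, 0], "turn": [0, 0, -0.24]}
    - {"slide": [0, 0, 0], "turn": [0, 0, -0.24]}

```text
t: 8.0
tool_pos: [0.5536, -0.1113, 0.405]
orientation: [-2.717, -1.572, 0.005]
force: [0.4, 0.2, -0.6]
opening: 0.0558
```

arm_command:
  motion:
    - {"slide": [0, 0, 0], "turn": [0, 0, -0.24]}
    - {"slide": [0, 0, 0], "turn": [0, 0, -0.24]}
    - {"slide": [0, 0, 0], "turn": [0, 0, -0.24]}
    - {"slide": [0, 0, 0], "turn": [0, 0, -0.24]}
    - {"slide": [0, 0, 0], "turn": [0, 0, 0]}

```text
t: 8.42
tool_pos: [0.5536, -0.1113, 0.4052]
orientation: [-2.266, -2.172, 0.004]
force: [-0.6, 1.0, 0.3]
opening: 0.056
```

```bash
python3 -c "
from h import *
st();snap('wrist','w7.png');snap('side','s7.png');rows((.5737,-.1116,.40),1.54)"
```

```text
t 8.42 tcp [ 0.5536 -0.1113  0.4052] yawx 1.529 z [-0.004  0.    -1.   ] q [-0.29  0.04  1.59 -0.    1.52 -1.82] F [-0.6  1.   0.3] op 0.056
slide total [0.0019 0.0499 0.0149] turn total [-0.0054  0.0003 -0.0426] mm [ 0.8 19.9  5.9] min rows 0.5
```

View pics/w7.png

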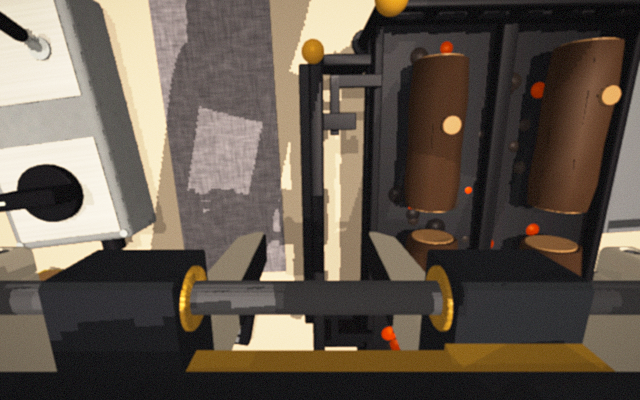

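View pics/s7.png

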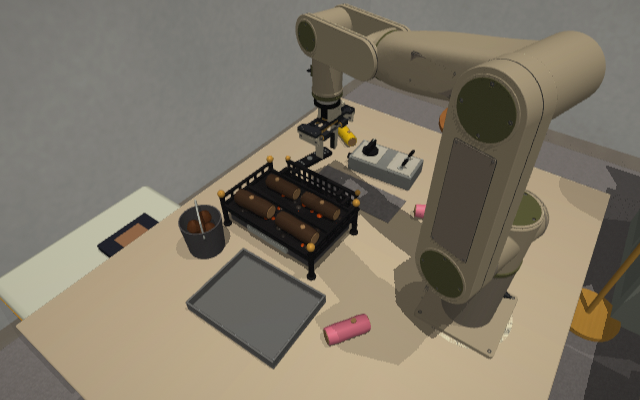

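```bash
python3 -c "
from h import *
W=load('w7.png')
for uv in [(304,100),(322,100),(305,240),(325,240),(313,50)]: print(uv,ray(W,uv,.115).round(4))
a=cv2.imread('pics/w7.png')[30:300,240:440];cv2.imwrite('pics/w7c.png',cv2.resize(a,None,fx=2.2,fy=2.2))"
```

```text
(304, 100) [ 0.4668 -0.1159  0.115 ]
(322, 100) [ 0.4674 -0.1013  0.115 ]
(305, 240) [ 0.5872 -0.1211  0.115 ]
(325, 240) [ 0.588  -0.1031  0.115 ]
(313, 50) [ 0.4299 -0.107   0.115 ]
```

View pics/w7c.png

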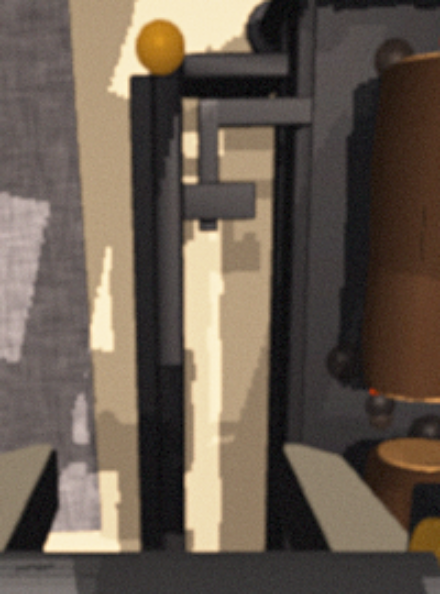

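arm_command:
  motion:
    - {"slide": [0, 0.05, 0], "turn": [-0.005, 0, -0.03]}
    - {"slide": [0, 0, 0], "turn": [0, 0, 0]}
    - {"slide": [0, 0, 0], "turn": [0, 0, 0]}
    - {"slide": [0, 0, 0.07], "turn": [0, 0, 0]}
    - {"slide": [0, 0, 0.07], "turn": [0, 0, 0]}
  gripper: 42

```text
t: 8.93
tool_pos: [0.5747, -0.1126, 0.3535]
orientation: [2.255, 2.177, 0.006]
force: [0.4, 0.8, -0.4]
opening: 0.0392
```

```bash
python3 -c "
from h import *
st();snap('wrist','w8.png');rows((.5737,-.1116,.276),1.54)"
```

```text
t 8.93 tcp [ 0.5747 -0.1126  0.3535] yawx 1.535 z [ 0.007 -0.002 -1.   ] q [-0.28  0.12  1.6  -0.    1.42 -1.82] F [ 0.4  0.8 -0.4] op 0.0392
slide total [0.001  0.0037 0.1727] turn total [-0.0075 -0.0014 -0.0089] mm [ 0.4  1.5 69.1] min rows 1.7
```

View pics/w8.png

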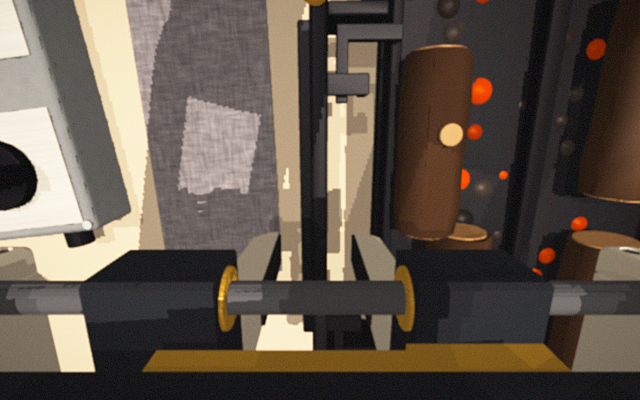

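arm_command:
  motion:
    - {"slide": [0, 0, 0.06], "turn": [-0.004, 0, -0.008]}
    - {"slide": [0, 0, 0.06], "turn": [0, 0, 0]}
    - {"slide": [0, 0, 0.05], "turn": [0, 0, 0]}
    - {"slide": [0, 0, 0], "turn": [0, 0, 0]}
    - {"slide": [0, 0, 0], "turn": [0, 0, 0]}

```text
t: 9.4
tool_pos: [0.5738, -0.1123, 0.2834]
orientation: [2.253, 2.187, 0.002]
force: [0.4, 0.3, 0.7]
opening: 0.0389
```

arm_command:
  motion:
    - {"slide": [0, 0, 0], "turn": [0, 0, 0]}
    - {"slide": [0, 0, 0], "turn": [0, 0, 0]}
    - {"slide": [0, 0, 0], "turn": [0, 0, 0]}
    - {"slide": [0, 0, 0], "turn": [0, 0, 0]}
    - {"slide": [0, 0, 0], "turn": [0, 0, 0]}
  gripper: 0
  grip_force: 45

```text
t: 9.82
tool_pos: [0.575, -0.1124, 0.2854]
orientation: [2.249, 2.185, 0.007]
force: [-3.4, 1.5, 8.0]
opening: 0.0116
```

```bash
python3 -c "
from h import *
st();snap('wrist','w9.png');st()"
```

```text
t 9.82 tcp [ 0.575  -0.1124  0.2854] yawx 1.542 z [ 0.007 -0.001 -1.   ] q [-0.28  0.18  1.66  0.    1.3  -1.82] F [-3.4  1.5  8. ] op 0.0116
t 9.87 tcp [ 0.575  -0.1125  0.2854] yawx 1.542 z [ 0.007 -0.001 -1.   ] q [-0.28  0.18  1.66  0.    1.3  -1.82] F [-0.7  0.5  5.4] op 0.0115
```

View pics/w9.png

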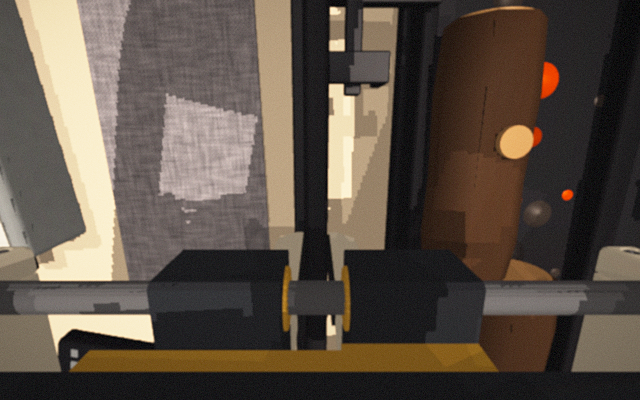

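arm_command:
  motion:
    - {"slide": [0, 0, -0.03], "turn": [0, 0, 0]}
    - {"slide": [0, 0, -0.04], "turn": [0, 0, 0]}
    - {"slide": [0, 0, -0.05], "turn": [0, 0, 0]}
    - {"slide": [0, 0, -0.05], "turn": [0, 0, 0]}
    - {"slide": [0, 0, 0], "turn": [0, 0, 0]}

```text
t: 10.28
tool_pos: [0.5753, -0.1128, 0.3571]
orientation: [2.246, 2.182, 0.009]
force: [0.8, -0.4, -2.5]
opening: 0.0118
```

```bash
python3 -c "
from h import *
st();snap('wrist','w10.png');snap('scene','c10.png');rows((.506,-.234,.35),1.556)"
```

```text
t 10.28 tcp [ 0.5753 -0.1128  0.3571] yawx 1.542 z [ 0.011 -0.003 -1.   ] q [-0.28  0.11  1.59  0.    1.42 -1.82] F [ 0.8 -0.4 -2.5] op 0.0118
slide total [-0.3085 -0.1622  0.006 ] turn total [ 0.0129  0.003  -0.0282] mm [-123.4  -64.9    2.4] min rows 3.3
```

View pics/w10.png

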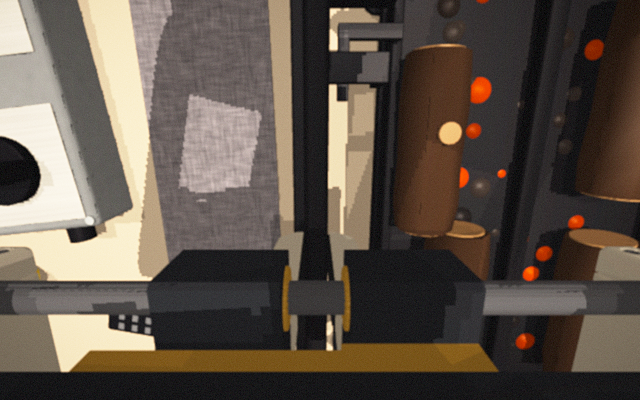

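View pics/c10.png

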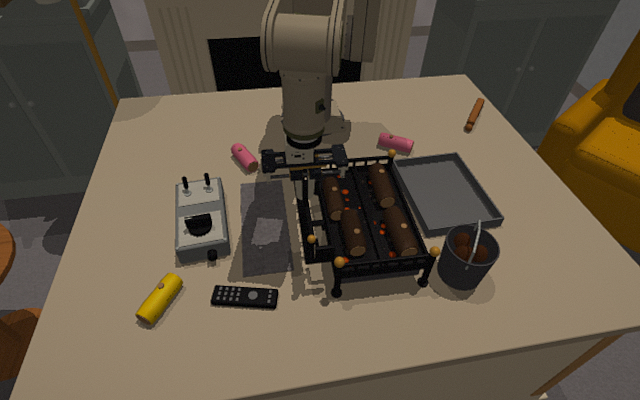

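arm_command:
  motion:
    - {"slide": [-0.05, -0.027, 0], "turn": [0.003, 0, -0.005]}
    - {"slide": [-0.065, -0.034, 0], "turn": [0.003, 0, -0.005]}
    - {"slide": [-0.065, -0.034, 0], "turn": [0.003, 0, -0.005]}
    - {"slide": [-0.065, -0.034, 0], "turn": [0.003, 0, -0.005]}
    - {"slide": [-0.055, -0.03, 0], "turn": [0, 0, -0.005]}

```text
t: 10.8
tool_pos: [0.5063, -0.2319, 0.3496]
orientation: [-2.237, -2.201, 0.005]
force: [0.1, -0.9, -3.9]
opening: 0.0114
```

arm_command:
  motion:
    - {"slide": [0, 0, 0], "turn": [0, 0, 0]}
    - {"slide": [0, 0, 0], "turn": [0, 0, 0]}
    - {"slide": [0, 0, 0.05], "turn": [0, 0, 0]}
    - {"slide": [0, 0, 0.05], "turn": [0, 0, 0]}
    - {"slide": [0, 0, 0.05], "turn": [0, 0, 0]}

```text
t: 11.22
tool_pos: [0.5079, -0.2299, 0.2905]
orientation: [-2.238, -2.203, 0.002]
force: [0.1, -0.3, -4.8]
opening: 0.0118
```

```bash
python3 -c "
from h import *
st();snap('wrist','w11.png');snap('scene','c11.png');rows((.506,-.234,.2594),1.556)"
```

```text
t 11.22 tcp [ 0.5079 -0.2299  0.2905] yawx 1.555 z [-0.001 -0.    -1.   ] q [-0.52  0.1   1.73 -0.    1.31 -2.07] F [ 0.1 -0.3 -4.8] op 0.0118
slide total [-0.0129  0.0002  0.0683] turn total [-0.0177 -0.0075 -0.0011] mm [-5.2  0.1 27.3] min rows 0.7
```

View pics/w11.png

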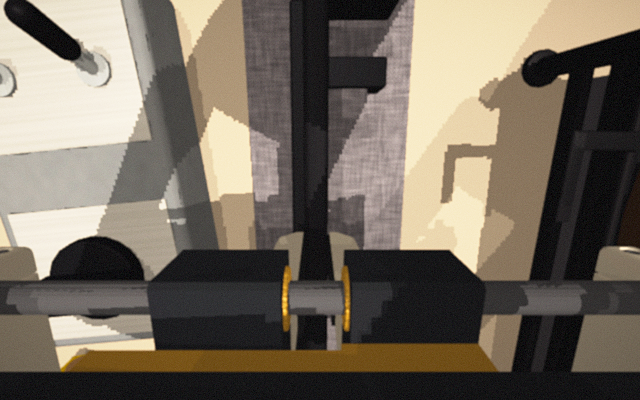

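View pics/c11.png

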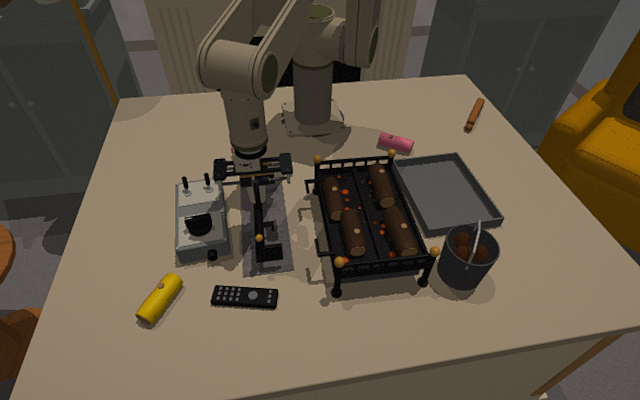

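```bash
python3 -c "
from h import *
W=load('w11.png')
for uv in [(248,180),(408,180),(253,60),(414,60)]: print(uv,ray(W,uv,.004).round(4))
for uv in [(293,60),(328,60),(293,200),(328,200)]: print(uv,ray(W,uv,.12).round(4),ray(W,uv,.035).round(4))"
```

```text
(248, 180) [ 0.4862 -0.2859  0.004 ]
(408, 180) [ 0.4883 -0.1501  0.004 ]
(253, 60) [ 0.3921 -0.2756  0.004 ]
(414, 60) [ 0.394  -0.1507  0.004 ]
(293, 60) [ 0.4135 -0.2372  0.12  ] [ 0.3982 -0.2426  0.035 ]
(328, 60) [ 0.4137 -0.222   0.12  ] [ 0.3985 -0.2187  0.035 ]
(293, 200) [ 0.4763 -0.2393  0.12  ] [ 0.4968 -0.2459  0.035 ]
(328, 200) [ 0.4766 -0.2223  0.12  ] [ 0.4972 -0.2192  0.035 ]
```

arm_command:
  motion:
    - {"slide": [-0.005, 0, 0.02], "turn": [0, 0, 0]}
    - {"slide": [0, 0, 0.015], "turn": [0, 0, 0]}
    - {"slide": [0, 0, 0.015], "turn": [0, 0, 0]}
    - {"slide": [0, 0, 0.01], "turn": [0, 0, 0]}
    - {"slide": [0, 0, 0], "turn": [0, 0, 0]}

```text
t: 11.73
tool_pos: [0.5076, -0.2328, 0.2674]
orientation: [-2.239, -2.203, 0.002]
force: [-0.2, 0.6, -5.4]
opening: 0.0112
```

```bash
python3 -c "
from h import *
st()"
```

```text
t 11.73 tcp [ 0.5076 -0.2328  0.2674] yawx 1.555 z [-0.002 -0.001 -1.   ] q [-0.52  0.13  1.75 -0.    1.27 -2.08] F [-0.2  0.6 -5.4] op 0.0112
```

arm_command:
  motion:
    - {"slide": [0, 0, 0.007], "turn": [0, 0, 0]}
    - {"slide": [0, 0, 0.007], "turn": [0, 0, 0]}
    - {"slide": [0, 0, 0.006], "turn": [0, 0, 0]}
    - {"slide": [0, 0, 0], "turn": [0, 0, 0]}
    - {"slide": [0, 0, 0], "turn": [0, 0, 0]}

```text
t: 12.15
tool_pos: [0.5079, -0.2331, 0.2605]
orientation: [2.239, 2.203, -0.002]
force: [2.3, -1.1, -0.4]
opening: 0.0118
```

```bash
python3 -c "
from h import *
st()"
```

```text
t 12.15 tcp [ 0.5079 -0.2331  0.2605] yawx 1.555 z [-0.    -0.001 -1.   ] q [-0.52  0.14  1.75 -0.    1.25 -2.08] F [ 2.3 -1.1 -0.4] op 0.0118
```

arm_command:
  motion:
    - {"slide": [0, 0, 0.003], "turn": [0, 0, 0]}
    - {"slide": [0, 0, 0], "turn": [0, 0, 0]}
    - {"slide": [0, 0, 0], "turn": [0, 0, 0]}
    - {"slide": [0, 0, 0], "turn": [0, 0, 0]}
    - {"slide": [0, 0, 0], "turn": [0, 0, 0]}

```text
t: 12.57
tool_pos: [0.508, -0.2331, 0.26]
orientation: [2.239, 2.202, -0.002]
force: [-0.8, 1.2, 4.8]
opening: 0.0116
```

arm_command:
  motion:
    - {"slide": [0, 0, 0], "turn": [0, 0, 0]}
    - {"slide": [0, 0, 0], "turn": [0, 0, 0]}
    - {"slide": [0, 0, 0], "turn": [0, 0, 0]}
    - {"slide": [0, 0, 0], "turn": [0, 0, 0]}
    - {"slide": [0, 0, 0], "turn": [0, 0, 0]}
  gripper: 40

```text
t: 12.98
tool_pos: [0.5076, -0.233, 0.2587]
orientation: [-2.239, -2.203, 0.002]
force: [-1.0, 0.3, 0.3]
opening: 0.0365
```

arm_command:
  motion:
    - {"slide": [0, 0, -0.02], "turn": [0, 0, 0]}
    - {"slide": [0, 0, -0.05], "turn": [0, 0, 0]}
    - {"slide": [0, 0, -0.1], "turn": [0, 0, 0]}
    - {"slide": [0, 0, -0.1], "turn": [0, 0, 0]}
    - {"slide": [0, 0, -0.1], "turn": [0, 0, 0]}

```text
t: 13.4
tool_pos: [0.5074, -0.2326, 0.4087]
orientation: [-2.239, -2.203, 0.003]
force: [1.6, -0.7, 1.2]
opening: 0.037
```

```bash
python3 -c "
from h import *
st();snap('scene','c12.png');snap('side','s12.png');a=cv2.imread('pics/c12.png')[140:310,160:440];b=cv2.imread('pics/s12.png')[130:280,200:430];cv2.imwrite('pics/c12c.png',np.vstack([cv2.resize(a,(600,364)),cv2.resize(b,(600,391))])[:,:])"
```

```text
t 13.4 tcp [ 0.5074 -0.2326  0.4087] yawx 1.555 z [-0.002 -0.001 -1.   ] q [-0.52  0.02  1.6  -0.    1.53 -2.08] F [ 1.6 -0.7  1.2] op 0.037
```

View pics/c12c.png

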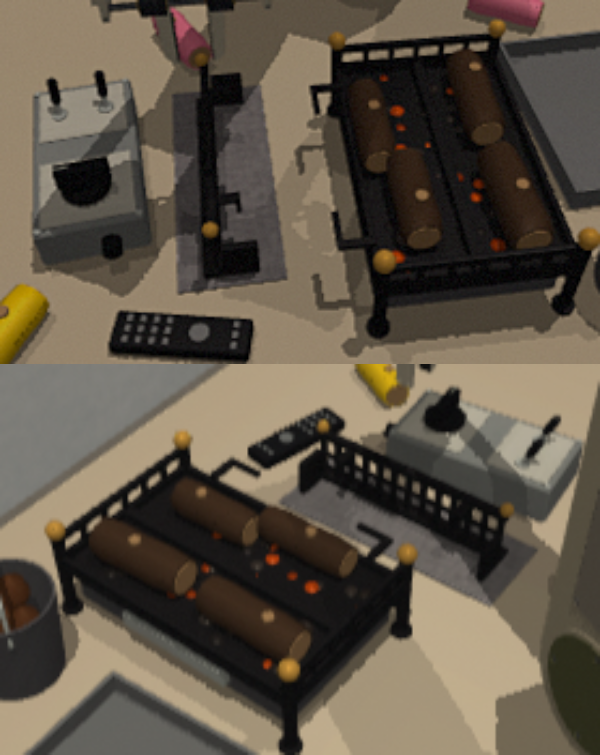

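```bash
python3 -c "
from h import *
rows((.67,.055,.47),1.54)"
```

```text
slide total [ 0.7269  0.3915 -0.1349] turn total [0.0225 0.0153 0.0292] mm [290.8 156.6 -54. ] min rows 8.0
```

arm_command:
  motion:
    - {"slide": [0.08, 0.043, -0.027], "turn": [0, 0, 0.006]}
    - {"slide": [0.08, 0.043, -0.027], "turn": [0, 0, 0.006]}
    - {"slide": [0.08, 0.043, -0.027], "turn": [0, 0, 0.006]}
    - {"slide": [0.08, 0.043, -0.027], "turn": [0, 0, 0.006]}
    - {"slide": [0.08, 0.043, -0.027], "turn": [0, 0, 0.006]}
  gripper: 75

```text
t: 13.92
tool_pos: [0.5979, -0.0732, 0.4614]
orientation: [2.256, 2.186, -0.002]
force: [0.2, 0.4, 0.7]
opening: 0.0654
```

arm_command:
  motion:
    - {"slide": [0.08, 0.043, 0], "turn": [0, 0, 0]}
    - {"slide": [0.08, 0.043, 0], "turn": [0, 0, 0]}
    - {"slide": [0.08, 0.043, 0], "turn": [0, 0, 0]}
    - {"slide": [0.08, 0.043, 0], "turn": [0, 0, 0]}
    - {"slide": [0, 0, 0], "turn": [0, 0, 0]}

```text
t: 14.33
tool_pos: [0.6717, 0.0568, 0.4589]
orientation: [-2.249, -2.19, 0.001]
force: [0.8, -0.5, -0.0]
opening: 0.0699
```

```bash
python3 -c "
from h import *
st();snap('wrist','w13.png');st()"
```

```text
t 14.33 tcp [0.6717 0.0568 0.4589] yawx 1.544 z [-0.002  0.001 -1.   ] q [ 0.01  0.32  1.17  0.    1.65 -1.54] F [ 0.8 -0.5 -0. ] op 0.0699
t 14.38 tcp [0.671  0.0544 0.4592] yawx 1.544 z [-0.003 -0.    -1.   ] q [ 0.    0.32  1.18 -0.    1.65 -1.54] F [-1.1  0.2 -1.1] op 0.0693
```

View pics/w13.png

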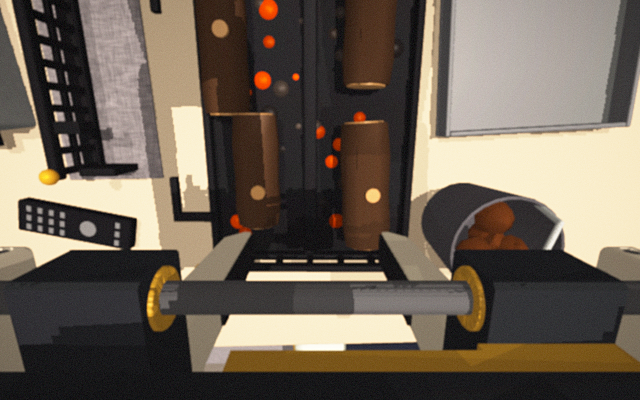

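```bash
python3 -c "
from h import *
np.set_printoptions(precision=4,suppress=True)
W=load('w13.png');print(W[1][:3,3])
for n,top,bot in [('A',[(234,113),(277,113)],[(240,228),(279,228)]),('B',[(343,121),(388,121)],[(343,248),(381,248)])]:
  t=[ray(W,u,.105) for u in top];b=[ray(W,u,.12) for u in bot]
  mt=(t[0]+t[1])/2;mb=(b[0]+b[1])/2;print(n,mt,mb,'mid',(mt+mb)/2,'len',np.linalg.norm((mb-mt)[:2]),'yaw',np.arctan2(*(mb-mt)[1::-1]),'w',np.linalg.norm(t[0]-t[1]),np.linalg.norm(b[0]-b[1]))
rows((.48,.055,.459),1.54)
"
```

```text
[0.6042 0.0597 0.4376]
A [ 0.5924 -0.0003  0.105 ] [ 0.7097 -0.0019  0.12  ] mid [ 0.651  -0.0011  0.1125] len 0.11733028634523084 yaw -0.01317256438571195 w 0.04347794308727717 0.04116577247580204
B [0.6031 0.111  0.105 ] [0.7352 0.1066 0.12  ] mid [0.6692 0.1088 0.1125] len 0.1321752713087062 yaw -0.03374060703885158 w 0.04583949680199129 0.04083319206951493
slide total [-0.0113 -0.4773  0.0016] turn total [-0.0051  0.0008  0.0074] mm [  -4.5 -190.9    0.7] min rows 4.6
```

arm_command:
  motion:
    - {"slide": [0, -0.075, 0], "turn": [0, 0, 0]}
    - {"slide": [0, -0.075, 0], "turn": [0, 0, 0]}
    - {"slide": [0, -0.075, 0], "turn": [0, 0, 0]}
    - {"slide": [0, -0.06, 0], "turn": [0, 0, 0]}
    - {"slide": [0, 0, 0], "turn": [0, 0, 0]}

```text
t: 14.8
tool_pos: [0.5529, 0.054, 0.4606]
orientation: [-2.256, -2.185, 0.004]
force: [-0.7, -0.8, -0.2]
opening: 0.0694
```

```bash
python3 -c "
from h import *
st();snap('wrist','w14.png');st()"
```

```text
t 14.8 tcp [0.5529 0.054  0.4606] yawx 1.539 z [-0.003 -0.001 -1.   ] q [ 0.01 -0.01  1.53 -0.    1.62 -1.53] F [-0.7 -0.8 -0.2] op 0.0694
t 14.85 tcp [0.5545 0.0539 0.4611] yawx 1.539 z [-0.    -0.001 -1.   ] q [ 0.01 -0.    1.52 -0.    1.62 -1.53] F [0.3 0.3 0.4] op 0.0696
```

View pics/w14.png

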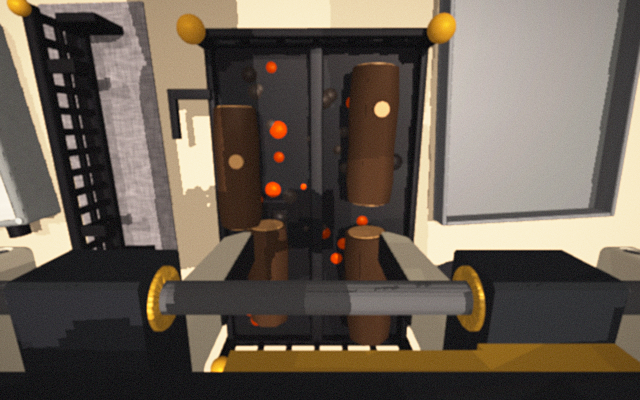

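```bash
python3 -c "
from h import *
np.set_printoptions(precision=4,suppress=True)
W=load('w14.png');print(W[1][:3,3])
for n,top,bot in [('C',[(218,106),(255,106)],[(222,229),(261,229)]),('D',[(352,64),(398,64)],[(348,205),(394,205)])]:
  t=[ray(W,u,.11) for u in top];b=[ray(W,u,.12) for u in bot]
  mt=(t[0]+t[1])/2;mb=(b[0]+b[1])/2;print(n,mt,mb,'mid',(mt+mb)/2,'len',np.linalg.norm((mb-mt)[:2]),'yaw',np.arctan2(*(mb-mt)[1::-1]),'w',np.linalg.norm(t[0]-t[1]),np.linalg.norm(b[0]-b[1]))
for uv in [(436,222),(614,214)]: print('tray',ray(W,uv,.035))
bc=np.array([.5788,.0523]);th=1.54
for p in [(.651,-.001),(.669,.109)]:
  d=np.array(p)-bc;print('own',np.cos(th)*d[0]+np.sin(th)*d[1],-np.sin(th)*d[0]+np.cos(th)*d[1])
a=cv2.imread('pics/w14.png')[60:260,180:420];cv2.imwrite('pics/w14c.png',cv2.resize(a,None,fx=3,fy=3,interpolation=cv2.INTER_CUBIC))
"
```

```text
[0.4854 0.0573 0.4393]
C [ 0.4659 -0.0214  0.11  ] [ 0.5915 -0.0253  0.12  ] mid [ 0.5287 -0.0234  0.115 ] len 0.12567674657387684 yaw -0.030788115932668052 w 0.036887820814818256 0.041458143837661034
D [0.4313 0.116  0.11  ] [0.5695 0.112  0.12  ] mid [0.5004 0.114  0.115 ] len 0.13818443393536167 yaw -0.0291583770193214 w 0.04446600096155093 0.047946564431121566
tray [0.6181 0.2137 0.035 ]
tray [0.6143 0.4494 0.035 ]
own -0.05105158342551798 -0.07380694973881108
own 0.05945050420456911 -0.08841135419063845
```

View pics/w14c.png

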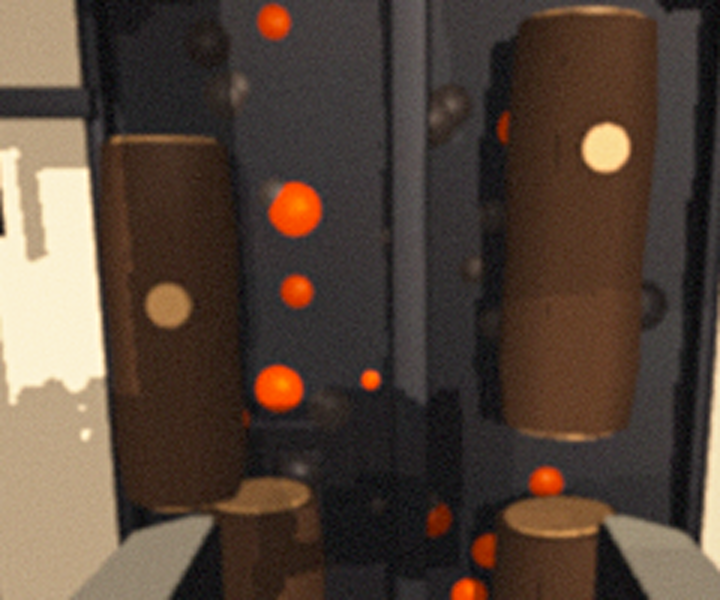

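```bash
python3 -c "
from h import *
a=cv2.imread('pics/scene0.png')[140:250,380:510];b=cv2.imread('pics/side0.png')[240:370,180:335]
cv2.imwrite('pics/t.png',np.hstack([cv2.resize(a,(390,330)),cv2.resize(b,(394,330))]))
c=cv2.imread('pics/w14.png')[0:240,420:640];cv2.imwrite('pics/t2.png',cv2.resize(c,None,fx=2.4,fy=2.4))"
```

```text
(no output)
```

View pics/t.png

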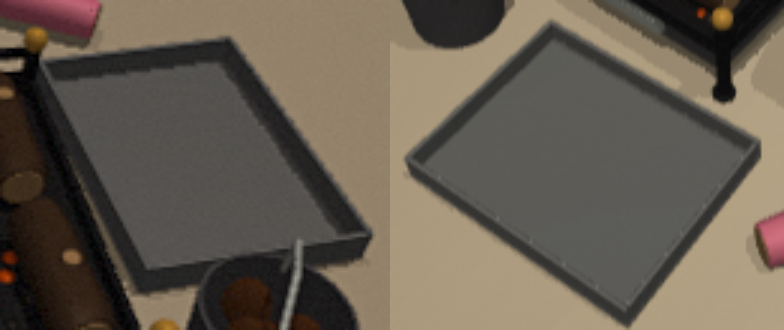

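View pics/t2.png

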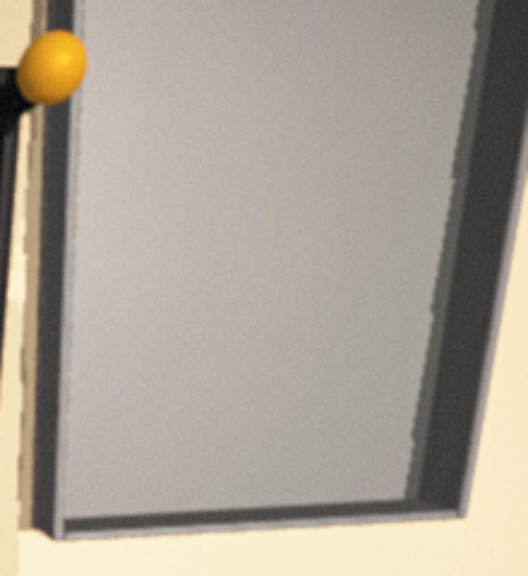

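```bash
python3 -c "
from h import *
np.set_printoptions(precision=4,suppress=True)
S=load('scene0.png');D=load('side0.png');W=load('w14.png')
s=[(40,65),(232,38),(372,236),(142,272)];d=[(760,142),(628,314),(406,157),(552,22)]
s=[(u/3+380,v/3+140) for u,v in s];d=[((u-390)/2.542+180,v/2.538+240) for u,v in d]
a=[ray(S,u,.035) for u in s];b=[ray(D,u,.035) for u in d]
loc=[(-.115,.15),(.115,.15),(.115,-.15),(-.115,-.15)]
print(np.array(a),np.array(b))
print(fit(loc,a));print(fit(loc,b));print(fit(loc,(np.array(a)+b)/2))
print(ray(W,(444,221),.035),ray(W,(613,215),.035))"
```

```text
[[0.3395 0.2126 0.035 ]
 [0.3274 0.4402 0.035 ]
 [0.6225 0.4459 0.035 ]
 [0.6294 0.2155 0.035 ]] [[0.3188 0.2154 0.035 ]
 [0.3105 0.4411 0.035 ]
 [0.6105 0.4472 0.035 ]
 [0.6137 0.2232 0.035 ]]
(array([0.4797, 0.3285]), np.float64(1.595513418647441), array([[-6.9365, -2.7142],
       [-0.5206, -0.4177],
       [ 4.3424,  1.3444],
       [ 3.1148,  1.7875]]))
(array([0.4634, 0.3317]), np.float64(1.5951666215624967), array([[-2.5815, -2.238 ],
       [ 0.1071,  1.9517],
       [ 0.0643,  3.1082],
       [ 2.41  , -2.8218]]))
(array([0.4715, 0.3301]), np.float64(1.5953396846922991), array([[-4.7591, -2.4761],
       [-0.2067,  0.767 ],
       [ 2.2034,  2.2262],
       [ 2.7624, -0.5172]]))
[0.617  0.2243 0.035 ] [0.6156 0.4484 0.035 ]
```

```bash
python3 -c "
from h import *
st();rows((.5004,.114,.285),1.541)"
```

```text
t 14.85 tcp [0.5545 0.0539 0.4611] yawx 1.539 z [-0.    -0.001 -1.   ] q [ 0.01 -0.    1.52 -0.    1.62 -1.53] F [0.3 0.3 0.4] op 0.0696
slide total [ 0.1464 -0.1398  0.4401] turn total [-0.0008  0.0026 -0.0043] mm [ 58.5 -55.9 176. ] min rows 4.6
```

arm_command:
  motion:
    - {"slide": [0.073, -0.07, 0], "turn": [0, 0, 0]}
    - {"slide": [0.073, -0.07, 0], "turn": [0, 0, -0.004]}
    - {"slide": [0, 0, 0.08], "turn": [0, 0, 0]}
    - {"slide": [0, 0, 0.1], "turn": [0, 0, 0]}
    - {"slide": [0, 0, 0.1], "turn": [0, 0, 0]}
  gripper: 66

```text
t: 15.27
tool_pos: [0.5028, 0.1147, 0.3493]
orientation: [2.251, 2.187, 0.004]
force: [0.8, 0.5, -0.4]
opening: 0.0617
```

arm_command:
  motion:
    - {"slide": [0, 0, 0.06], "turn": [0, 0, 0]}
    - {"slide": [0, 0, 0], "turn": [0, 0, 0]}
    - {"slide": [0, 0, 0], "turn": [0, 0, 0]}
    - {"slide": [0, 0, 0], "turn": [0, 0, 0]}
    - {"slide": [0, 0, 0], "turn": [0, 0, 0]}

```text
t: 15.68
tool_pos: [0.5034, 0.1145, 0.3276]
orientation: [2.252, 2.186, 0.004]
force: [0.2, -0.7, 0.3]
opening: 0.0615
```

```bash
python3 -c "
from h import *
snap('wrist','w15.png');st();rows((.5004,.114,.285),1.541)"
```

```text
t 15.73 tcp [0.5033 0.1145 0.3275] yawx 1.541 z [ 0.004 -0.    -1.   ] q [ 0.12 -0.05  1.81 -0.    1.37 -1.42] F [ 0.4  1.  -0.2] op 0.0617
slide total [-0.0015 -0.0075  0.1061] turn total [0.0073 0.0007 0.0003] mm [-0.6 -3.  42.5] min rows 1.0
```

View pics/w15.png

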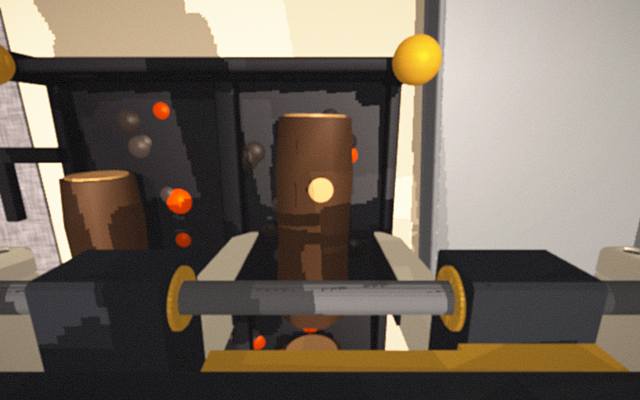

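arm_command:
  motion:
    - {"slide": [0, -0.005, 0.06], "turn": [0.004, 0, 0]}
    - {"slide": [0, 0, 0.046], "turn": [0, 0, 0]}
    - {"slide": [0, 0, 0], "turn": [0, 0, 0]}
    - {"slide": [0, 0, 0], "turn": [0, 0, 0]}
    - {"slide": [0, 0, 0], "turn": [0, 0, 0]}

```text
t: 16.15
tool_pos: [0.5007, 0.1147, 0.2841]
orientation: [2.254, 2.189, -0.001]
force: [-0.2, -0.4, -0.2]
opening: 0.0612
```

arm_command:
  motion:
    - {"slide": [0, 0, 0], "turn": [0, 0, 0]}
    - {"slide": [0, 0, 0], "turn": [0, 0, 0]}
    - {"slide": [0, 0, 0], "turn": [0, 0, 0]}
    - {"slide": [0, 0, 0], "turn": [0, 0, 0]}
    - {"slide": [0, 0, 0], "turn": [0, 0, 0]}
  gripper: 0
  grip_force: 45

```text
t: 16.57
tool_pos: [0.5006, 0.1146, 0.2836]
orientation: [2.254, 2.188, -0.002]
force: [-0.2, -1.1, 6.3]
opening: 0.0477
```

```bash
python3 -c "
from h import *
st()"
```

```text
t 16.57 tcp [0.5006 0.1146 0.2836] yawx 1.541 z [-0.001 -0.001 -1.   ] q [ 0.13 -0.01  1.86 -0.    1.29 -1.42] F [-0.2 -1.1  6.3] op 0.0477
```

arm_command:
  motion:
    - {"slide": [0, 0, -0.04], "turn": [0, 0, 0]}
    - {"slide": [0, 0, -0.07], "turn": [0, 0, 0]}
    - {"slide": [0, 0, -0.08], "turn": [0, 0, 0]}
    - {"slide": [0, 0, 0], "turn": [0, 0, 0]}
    - {"slide": [0, 0, 0], "turn": [0, 0, 0]}

```text
t: 16.98
tool_pos: [0.5009, 0.1149, 0.3605]
orientation: [2.253, 2.188, 0.001]
force: [-0.8, -0.1, -1.4]
opening: 0.0472
```

```bash
python3 -c "
from h import *
st();rows((.404,.380,.360),1.595)"
```

```text
t 16.98 tcp [0.5009 0.1149 0.3605] yawx 1.542 z [ 0.002 -0.    -1.   ] q [ 0.13 -0.08  1.78 -0.    1.44 -1.42] F [-0.8 -0.1 -1.4] op 0.0472
slide total [ 0.6555 -0.2614  0.0007] turn total [ 0.0031  0.0005 -0.1068] mm [ 262.2 -104.6    0.3] min rows 6.8
```

arm_command:
  motion:
    - {"slide": [0.05, -0.02, 0], "turn": [0, 0, 0]}
    - {"slide": [0.08, -0.032, 0], "turn": [0, 0, 0]}
    - {"slide": [0.08, -0.032, 0], "turn": [0, 0, 0]}
    - {"slide": [0.08, -0.032, 0], "turn": [0, 0, 0]}
    - {"slide": [0.08, -0.032, 0], "turn": [0, 0, 0]}

```text
t: 17.4
tool_pos: [0.444, 0.2654, 0.3562]
orientation: [-2.253, -2.186, 0.009]
force: [1.5, -0.8, -1.8]
opening: 0.0478
```

arm_command:
  motion:
    - {"slide": [0.08, -0.032, 0], "turn": [0, 0, 0]}
    - {"slide": [0.08, -0.032, 0], "turn": [0, 0, 0]}
    - {"slide": [0.08, -0.032, 0], "turn": [0, 0, 0]}
    - {"slide": [0.045, -0.018, 0], "turn": [0, 0, -0.05]}
    - {"slide": [0, 0, 0], "turn": [0, 0, -0.05]}

```text
t: 17.82
tool_pos: [0.4008, 0.3825, 0.3561]
orientation: [-2.19, -2.247, 0.008]
force: [0.7, -0.1, -1.5]
opening: 0.0474
```

```bash
python3 -c "
from h import *
snap('wrist','w16.png');st();rows((.404,.380,.2096),1.595)"
```

```text
t 17.87 tcp [0.4016 0.3809 0.3561] yawx 1.598 z [-0.006 -0.003 -1.   ] q [ 0.67  0.04  1.68  0.    1.43 -0.93] F [ 1.  -0.5 -2.7] op 0.0477
slide total [-0.0016  0.008   0.3661] turn total [-0.0115  0.0052  0.0062] mm [ -0.6   3.2 146.4] min rows 3.5
```

View pics/w16.png

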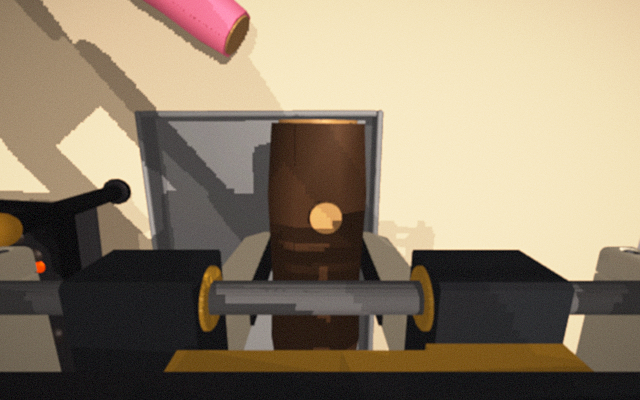

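```bash
python3 -c "
from h import *
W=load('w16.png')
for u in [(137,112),(382,112),(378,200)]: print(ray(W,u,.035).round(4))
print(ray(W,(272,123),.19),ray(W,(365,123),.19))"
```

```text
[0.3261 0.2183 0.035 ]
[0.3203 0.4417 0.035 ]
[0.4027 0.4441 0.035 ]
[0.33292808 0.36229479 0.19      ] [0.33185388 0.4036019  0.19      ]
```

arm_command:
  motion:
    - {"slide": [0, 0.017, 0.05], "turn": [-0.008, 0.003, 0]}
    - {"slide": [0, 0, 0.08], "turn": [0, 0, 0]}
    - {"slide": [0, 0, 0.08], "turn": [0, 0, 0]}
    - {"slide": [0, 0, 0.08], "turn": [0, 0, 0]}
    - {"slide": [0, 0, 0.04], "turn": [0, 0, 0]}

```text
t: 18.28
tool_pos: [0.4085, 0.3772, 0.2205]
orientation: [-2.2, -2.243, 0.01]
force: [-0.8, -0.5, -3.3]
opening: 0.0476
```

```bash
python3 -c "
from h import *
st();rows((.408,.380,.2096),1.595)"
```

```text
t 18.28 tcp [0.4085 0.3772 0.2205] yawx 1.59 z [-0.005 -0.004 -1.   ] q [ 0.65  0.18  1.78 -0.    1.18 -0.94] F [-0.8 -0.5 -3.3] op 0.0476
slide total [ 0.0071 -0.001   0.0272] turn total [-0.0095  0.0082 -0.0098] mm [ 2.8 -0.4 10.9] min rows 0.3
```

arm_command:
  motion:
    - {"slide": [0, 0, 0.007], "turn": [0, 0, 0]}
    - {"slide": [0, 0, 0.007], "turn": [0, 0, 0]}
    - {"slide": [0, 0, 0.007], "turn": [0, 0, 0]}
    - {"slide": [0, 0, 0.006], "turn": [0, 0, 0]}
    - {"slide": [0, 0, 0], "turn": [0, 0, 0]}

```text
t: 18.7
tool_pos: [0.4105, 0.3801, 0.2165]
orientation: [2.198, 2.244, 0.005]
force: [0.1, -0.3, -2.3]
opening: 0.0477
```

```bash
python3 -c "
from h import *
st()"
```

```text
t 18.7 tcp [0.4105 0.3801 0.2165] yawx 1.591 z [ 0.003  0.002 -1.   ] q [ 0.66  0.19  1.78 -0.    1.17 -0.94] F [ 0.1 -0.3 -2.3] op 0.0477
```

arm_command:
  motion:
    - {"slide": [0, 0, 0.008], "turn": [0, 0, 0]}
    - {"slide": [0, 0, 0.007], "turn": [0, 0, 0]}
    - {"slide": [0, 0, 0.003], "turn": [0, 0, 0]}
    - {"slide": [0, 0, 0], "turn": [0, 0, 0]}
    - {"slide": [0, 0, 0], "turn": [0, 0, 0]}

```text
t: 19.12
tool_pos: [0.4103, 0.3802, 0.2096]
orientation: [2.198, 2.244, 0.004]
force: [-2.1, -2.2, 6.9]
opening: 0.0478
```

```bash
python3 -c "
from h import *
st()"
```

```text
t 19.12 tcp [0.4103 0.3802 0.2096] yawx 1.592 z [ 0.002  0.002 -1.   ] q [ 0.66  0.2   1.78 -0.    1.15 -0.94] F [-2.1 -2.2  6.9] op 0.0478
```

Touching down at the expected height. Release and lift.

arm_command:
  motion:
    - {"slide": [0, 0, 0], "turn": [0, 0, 0]}
    - {"slide": [0, 0, 0], "turn": [0, 0, 0]}
    - {"slide": [0, 0, 0], "turn": [0, 0, 0]}
    - {"slide": [0, 0, 0], "turn": [0, 0, 0]}
    - {"slide": [0, 0, 0], "turn": [0, 0, 0]}
  gripper: 66

```text
t: 19.53
tool_pos: [0.4099, 0.3799, 0.2081]
orientation: [2.198, 2.244, 0.002]
force: [0.7, 0.8, -0.3]
opening: 0.0614
```

arm_command:
  motion:
    - {"slide": [0, 0, -0.03], "turn": [0, 0, 0]}
    - {"slide": [0, 0, -0.09], "turn": [0, 0, 0]}
    - {"slide": [0, 0, -0.1], "turn": [0, 0, 0]}
    - {"slide": [0, 0, -0.1], "turn": [0, 0, 0]}
    - {"slide": [0, 0, -0.06], "turn": [0, 0, 0]}

```text
t: 19.95
tool_pos: [0.4102, 0.3801, 0.3661]
orientation: [2.198, 2.244, 0.011]
force: [1.7, 0.5, 0.5]
opening: 0.0616
```

```bash
python3 -c "
from h import *
snap('wrist','w17.png');snap('scene','c17.png');st();rows((.669,.109,.36),1.538)"
```

```text
t 20.05 tcp [0.4111 0.3808 0.3678] yawx 1.592 z [ 0.01   0.007 -1.   ] q [ 0.66  0.04  1.65 -0.    1.44 -0.94] F [ 0.2 -0.2 -0.1] op 0.0611
slide total [-0.6929  0.6303  0.0209] turn total [ 0.0197 -0.0151  0.1071] mm [-277.2  252.1    8.4] min rows 9.0
```

View pics/c17.png

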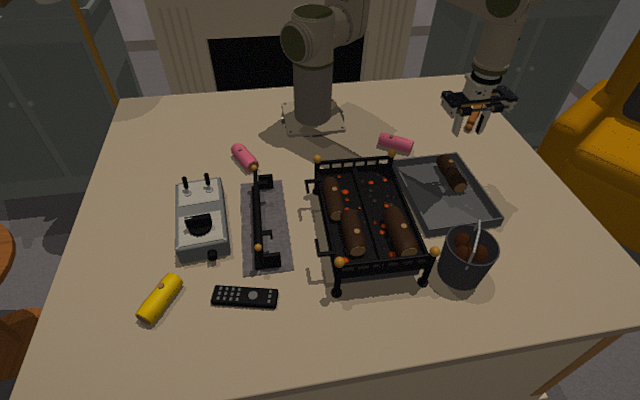

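```bash
python3 -c "
from h import *
rows((.651,-.001,.36),1.556)"
```

```text
slide total [-0.9669  0.5796  0.0184] turn total [ 0.0199 -0.0149  0.0711] mm [-386.8  231.9    7.4] min rows 10.8
```

arm_command:
  motion:
    - {"slide": [-0.08, 0.048, 0], "turn": [0.015, -0.011, 0]}
    - {"slide": [-0.08, 0.048, 0], "turn": [0, 0, 0]}
    - {"slide": [-0.08, 0.048, 0], "turn": [0, 0, 0]}
    - {"slide": [-0.08, 0.048, 0], "turn": [0, 0, 0]}
    - {"slide": [-0.08, 0.048, 0], "turn": [0, 0, 0]}

```text
t: 20.47
tool_pos: [0.5094, 0.2202, 0.3602]
orientation: [-2.197, -2.244, 0.013]
force: [1.4, 0.2, 1.4]
opening: 0.0618
```

arm_command:
  motion:
    - {"slide": [-0.08, 0.048, 0], "turn": [0, 0, 0]}
    - {"slide": [-0.08, 0.048, 0], "turn": [0, 0, 0]}
    - {"slide": [-0.08, 0.048, 0], "turn": [0, 0, 0]}
    - {"slide": [-0.08, 0.048, 0], "turn": [0, 0, 0]}
    - {"slide": [-0.08, 0.048, 0], "turn": [0, 0, 0]}

```text
t: 20.88
tool_pos: [0.6088, 0.062, 0.3602]
orientation: [-2.197, -2.243, 0.013]
force: [0.3, 0.8, 0.5]
opening: 0.0613
```

arm_command:
  motion:
    - {"slide": [-0.08, 0.048, 0], "turn": [0, 0, 0.035]}
    - {"slide": [-0.08, 0.048, 0], "turn": [0, 0, 0.035]}
    - {"slide": [0, 0, 0], "turn": [0, 0, 0]}
    - {"slide": [0, 0, 0], "turn": [0, 0, 0]}
    - {"slide": [0, 0, 0], "turn": [0, 0, 0]}

```text
t: 21.3
tool_pos: [0.6472, 0.0003, 0.3599]
orientation: [-2.236, -2.203, 0.014]
force: [-0.4, 0.1, 0.9]
opening: 0.0612
```

```bash
python3 -c "
from h import *
snap('wrist','w18.png');st();rows((.651,-.001,.285),1.556)"
```

```text
t 21.35 tcp [0.6471 0.0011 0.3602] yawx 1.557 z [-0.007 -0.005 -1.   ] q [-0.08  0.28  1.4  -0.01  1.47 -1.63] F [-0.1  0.4  0.2] op 0.0617
slide total [-0.0041  0.0112  0.1879] turn total [-0.0146  0.0092  0.0023] mm [-1.7  4.5 75.1] min rows 1.8
```

View pics/w18.png

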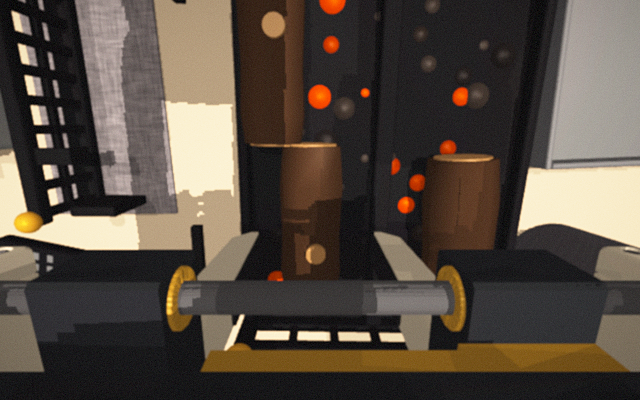

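arm_command:
  motion:
    - {"slide": [0, 0.008, 0.06], "turn": [-0.01, 0.006, 0]}
    - {"slide": [0, 0, 0.07], "turn": [0, 0, 0]}
    - {"slide": [0, 0, 0.06], "turn": [0, 0, 0]}
    - {"slide": [0, 0, 0], "turn": [0, 0, 0]}
    - {"slide": [0, 0, 0], "turn": [0, 0, 0]}

```text
t: 21.77
tool_pos: [0.6493, 0.0014, 0.2832]
orientation: [-2.233, -2.206, 0.008]
force: [-0.2, 0.4, 0.7]
opening: 0.0614
```

arm_command:
  motion:
    - {"slide": [0, 0, 0], "turn": [0, 0, 0]}
    - {"slide": [0, 0, 0], "turn": [0, 0, 0]}
    - {"slide": [0, 0, 0], "turn": [0, 0, 0]}
    - {"slide": [0, 0, 0], "turn": [0, 0, 0]}
    - {"slide": [0, 0, 0], "turn": [0, 0, 0]}
  gripper: 0

```text
t: 22.18
tool_pos: [0.6513, -0.0002, 0.2871]
orientation: [2.235, 2.203, 0.0]
force: [-1.1, -1.0, 7.1]
opening: 0.0455
```

```bash
python3 -c "
from h import *
st();rows((.651,-.001,.285),1.556)"
```

```text
t 22.18 tcp [ 6.513e-01 -2.000e-04  2.871e-01] yawx 1.556 z [ 0.002 -0.002 -1.   ] q [-0.08  0.34  1.46 -0.    1.34 -1.63] F [-1.1 -1.   7.1] op 0.0455
slide total [-0.0021 -0.0008  0.0054] turn total [0.005  0.0047 0.0007] mm [-0.8 -0.3  2.1] min rows 0.1
```

arm_command:
  motion:
    - {"slide": [0, 0, -0.04], "turn": [0, 0, 0]}
    - {"slide": [0, 0, -0.07], "turn": [0, 0, 0]}
    - {"slide": [0, 0, -0.08], "turn": [0, 0, 0]}
    - {"slide": [0, 0, -0.02], "turn": [0, 0, 0]}
    - {"slide": [0, 0, 0], "turn": [0, 0, 0]}

```text
t: 22.6
tool_pos: [0.6517, 0.0002, 0.3727]
orientation: [2.233, 2.201, 0.004]
force: [1.3, 0.7, -4.0]
opening: 0.0458
```

```bash
python3 -c "
from h import *
snap('wrist','w19.png');st();rows((.544,.380,.37),1.595)"
```

```text
t 22.65 tcp [6.510e-01 2.000e-04 3.696e-01] yawx 1.556 z [ 0.002 -0.002 -1.   ] q [-0.08  0.28  1.38 -0.    1.48 -1.63] F [ 0.4 -1.5 -3.8] op 0.0458
slide total [ 0.9456 -0.2811 -0.0035] turn total [ 0.0033  0.0043 -0.077 ] mm [ 378.2 -112.4   -1.4] min rows 9.5
```

View pics/w19.png

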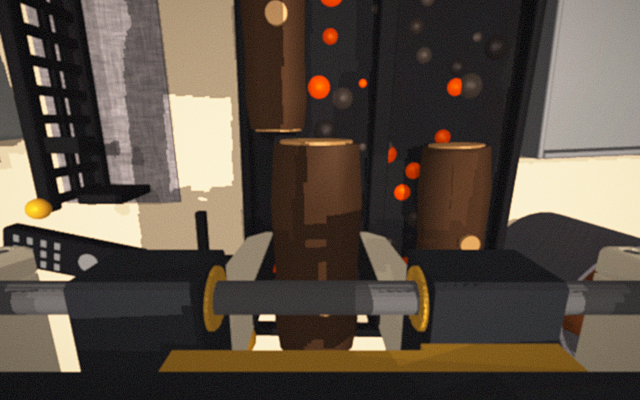

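arm_command:
  motion:
    - {"slide": [0.04, -0.04, -0.02], "turn": [0, 0, 0]}
    - {"slide": [0.07, -0.04, -0.02], "turn": [0, 0, 0]}
    - {"slide": [0.08, -0.03, -0.02], "turn": [0, 0, 0]}
    - {"slide": [0.08, -0.03, 0], "turn": [0, 0, 0]}
    - {"slide": [0.08, -0.03, 0], "turn": [0, 0, 0]}

```text
t: 23.07
tool_pos: [0.5835, 0.1422, 0.3897]
orientation: [-2.237, -2.204, 0.007]
force: [0.3, 0.8, -3.0]
opening: 0.0457
```

arm_command:
  motion:
    - {"slide": [0.08, -0.02, 0], "turn": [0, 0, 0]}
    - {"slide": [0.08, -0.02, 0], "turn": [0, 0, 0]}
    - {"slide": [0.08, -0.02, 0], "turn": [0, 0, 0]}
    - {"slide": [0.08, -0.02, 0], "turn": [0, 0, 0]}
    - {"slide": [0.08, -0.02, 0], "turn": [0, 0, 0]}

```text
t: 23.48
tool_pos: [0.5457, 0.303, 0.3885]
orientation: [-2.236, -2.205, 0.01]
force: [0.1, -0.2, -2.7]
opening: 0.0455
```

arm_command:
  motion:
    - {"slide": [0.08, -0.011, 0], "turn": [0, 0, 0]}
    - {"slide": [0.08, 0, 0], "turn": [0, 0, -0.038]}
    - {"slide": [0.035, 0, 0], "turn": [0, 0, -0.038]}
    - {"slide": [0, 0, 0], "turn": [0, 0, 0]}
    - {"slide": [0, 0, 0], "turn": [0, 0, 0]}

```text
t: 23.9
tool_pos: [0.5426, 0.3803, 0.3883]
orientation: [-2.193, -2.249, 0.011]
force: [-0.2, -0.6, -3.5]
opening: 0.0458
```

```bash
python3 -c "
from h import *
snap('wrist','w20.png');st();rows((.544,.380,.2231),1.595)"
```

```text
t 23.95 tcp [0.543  0.3795 0.3889] yawx 1.595 z [-0.005 -0.005 -1.   ] q [ 0.53  0.31  1.31 -0.    1.53 -1.06] F [-0.5 -0.5 -3.3] op 0.0456
slide total [0.0031 0.0046 0.4145] turn total [-0.0097  0.0089 -0.0008] mm [  1.3   1.8 165.8] min rows 4.0
```

View pics/w20.png

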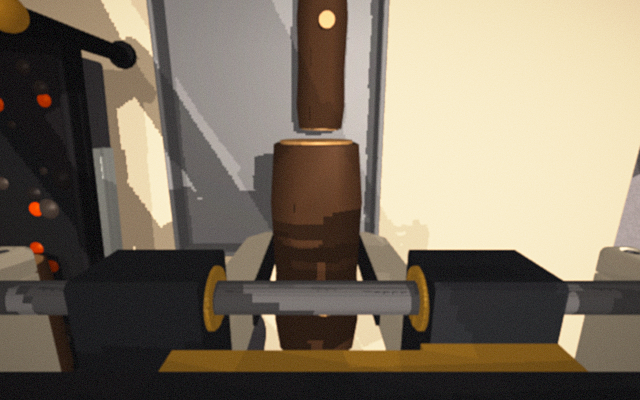

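```bash
python3 -c "
from h import *
W=load('w20.png')
for u,z in [((299,130),.03),((343,130),.03),((299,130),.05),((275,142),.22),((357,142),.22)]: print(ray(W,u,z).round(4))"
```

```text
[0.481 0.361 0.03 ]
[0.4798 0.4067 0.03  ]
[0.4806 0.3621 0.05  ]
[0.4833 0.3606 0.22  ]
[0.4823 0.3981 0.22  ]
```

arm_command:
  motion:
    - {"slide": [0, 0.013, 0.05], "turn": [-0.007, 0.006, 0]}
    - {"slide": [0, 0, 0.09], "turn": [0, 0, 0]}
    - {"slide": [0, 0, 0.1], "turn": [0, 0, 0]}
    - {"slide": [0, 0, 0.1], "turn": [0, 0, 0]}
    - {"slide": [0, 0, 0.04], "turn": [0, 0, 0]}

```text
t: 24.37
tool_pos: [0.5467, 0.3768, 0.2317]
orientation: [-2.196, -2.244, 0.012]
force: [-1.5, -0.5, -5.1]
opening: 0.0454
```

arm_command:
  motion:
    - {"slide": [0, 0, 0.01], "turn": [0, 0, 0]}
    - {"slide": [0, 0, 0.01], "turn": [0, 0, 0]}
    - {"slide": [0, 0, 0.01], "turn": [0, 0, 0]}
    - {"slide": [0, 0, 0], "turn": [0, 0, 0]}
    - {"slide": [0, 0, 0], "turn": [0, 0, 0]}

```text
t: 24.78
tool_pos: [0.5497, 0.3802, 0.23]
orientation: [2.194, 2.246, 0.008]
force: [-0.3, 1.1, -2.5]
opening: 0.0455
```

```bash
python3 -c "
from h import *
st();rows((.548,.380,.2131),1.595)"
```

```text
t 24.78 tcp [0.5497 0.3802 0.23  ] yawx 1.594 z [ 0.005  0.003 -1.   ] q [ 0.53  0.44  1.44 -0.    1.25 -1.07] F [-0.3  1.1 -2.5] op 0.0455
slide total [-0.0006 -0.0046  0.0423] turn total [ 0.0101 -0.005  -0.0016] mm [-0.2 -1.8 16.9] min rows 0.4
```

arm_command:
  motion:
    - {"slide": [0, 0, 0.012], "turn": [0.005, -0.003, 0]}
    - {"slide": [0, 0, 0.012], "turn": [0, 0, 0]}
    - {"slide": [0, 0, 0.01], "turn": [0, 0, 0]}
    - {"slide": [0, 0, 0.008], "turn": [0, 0, 0]}
    - {"slide": [0, 0, 0], "turn": [0, 0, 0]}

```text
t: 25.2
tool_pos: [0.549, 0.3801, 0.2129]
orientation: [2.194, 2.248, -0.001]
force: [-6.7, -5.1, 11.6]
opening: 0.0454
```

arm_command:
  motion:
    - {"slide": [0, 0, 0.002], "turn": [0, 0, 0]}
    - {"slide": [0, 0, 0], "turn": [0, 0, 0]}
    - {"slide": [0, 0, 0], "turn": [0, 0, 0]}
    - {"slide": [0, 0, 0], "turn": [0, 0, 0]}
    - {"slide": [0, 0, 0], "turn": [0, 0, 0]}

```text
t: 25.62
tool_pos: [0.549, 0.3801, 0.2129]
orientation: [2.194, 2.248, -0.001]
force: [-9.2, -6.7, 16.3]
opening: 0.0456
```

```bash
python3 -c "
from h import *
st();snap('wrist','w21.png')"
```

```text
t 25.62 tcp [0.549  0.3801 0.2129] yawx 1.595 z [ 0.    -0.001 -1.   ] q [ 0.53  0.46  1.45 -0.    1.23 -1.07] F [-9.2 -6.7 16.3] op 0.0456
```

View pics/w21.png

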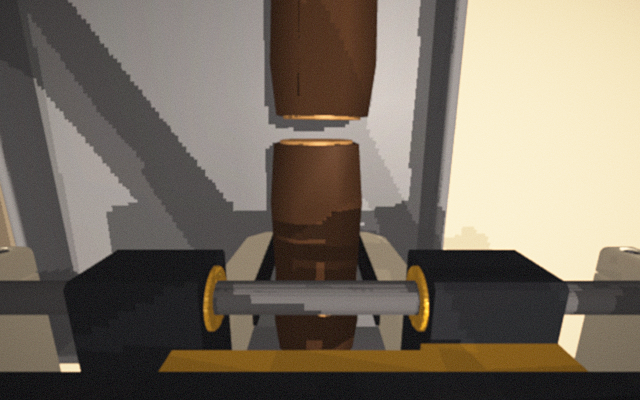

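arm_command:
  motion:
    - {"slide": [0, 0, 0], "turn": [0, 0, 0]}
    - {"slide": [0, 0, 0], "turn": [0, 0, 0]}
    - {"slide": [0, 0, 0], "turn": [0, 0, 0]}
    - {"slide": [0, 0, 0], "turn": [0, 0, 0]}
    - {"slide": [0, 0, 0], "turn": [0, 0, 0]}
  gripper: 66

```text
t: 26.08
tool_pos: [0.5489, 0.3801, 0.21]
orientation: [2.195, 2.248, -0.001]
force: [1.4, 0.4, 0.0]
opening: 0.0611
```

arm_command:
  motion:
    - {"slide": [0, 0, -0.03], "turn": [0, 0, 0]}
    - {"slide": [0, 0, -0.09], "turn": [0, 0, 0]}
    - {"slide": [0, 0, -0.1], "turn": [0, 0, 0]}
    - {"slide": [0, 0, -0.1], "turn": [0, 0, 0]}
    - {"slide": [0, 0, -0.1], "turn": [0, 0, 0]}

```text
t: 26.5
tool_pos: [0.5486, 0.3799, 0.3809]
orientation: [2.195, 2.248, -0.001]
force: [0.6, 0.8, -0.8]
opening: 0.0619
```

```bash
python3 -c "
from h import *
snap('wrist','w22.png');st();rows((.669,.109,.38),1.538)"
```

```text
t 26.55 tcp [0.5501 0.3808 0.392 ] yawx 1.595 z [ 0.011  0.006 -1.   ] q [ 0.53  0.32  1.3  -0.    1.51 -1.07] F [1.2 0.9 7.4] op 0.0614
slide total [-0.6866  0.2807  0.0292] turn total [ 0.0227 -0.0127  0.1132] mm [-274.6  112.3   11.7] min rows 7.1
```

View pics/w22.png

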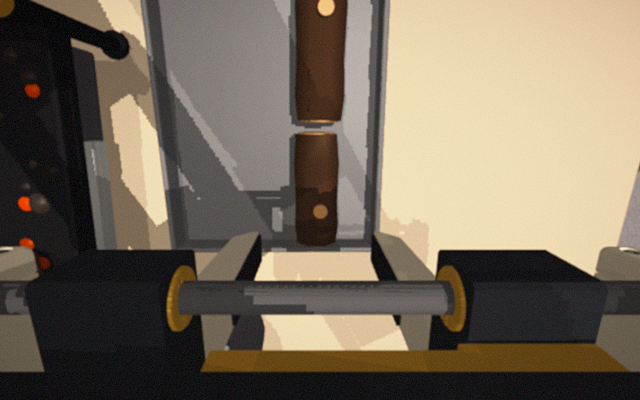

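```bash
python3 -c "
from h import *
W=load('w22.png')
for u,z in [((316,244),.045),((316,133),.03),((320,122),.03),((200,250),.035),((200,242),.035),((360,241),.035)]: print(u,z,ray(W,u,z).round(4))
a=cv2.imread('pics/w22.png')[100:270,150:400];cv2.imwrite('pics/w22c.png',cv2.resize(a,None,fx=3,fy=3,interpolation=cv2.INTER_CUBIC))"
```

```text
(316, 244) 0.045 [0.6056 0.3827 0.045 ]
(316, 133) 0.03 [0.4912 0.3799 0.03  ]
(320, 122) 0.03 [0.4802 0.3837 0.03  ]
(200, 250) 0.035 [0.6197 0.2555 0.035 ]
(200, 242) 0.035 [0.6103 0.2561 0.035 ]
(360, 241) 0.035 [0.605  0.4307 0.035 ]
```

View pics/w22c.png

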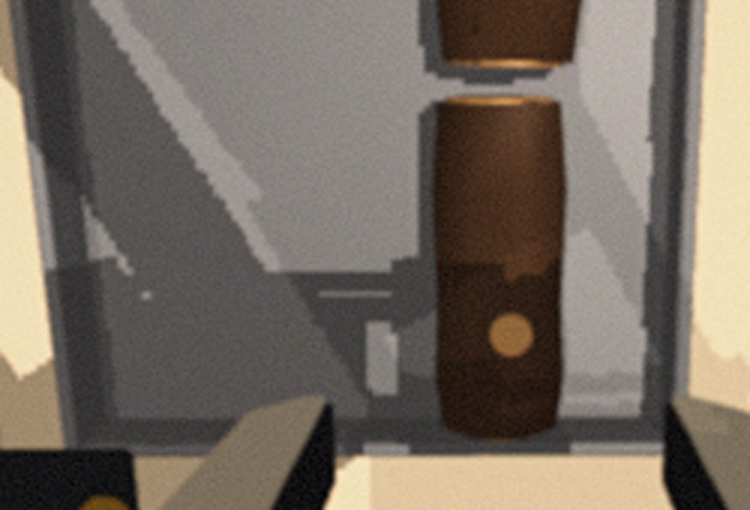

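arm_command:
  motion:
    - {"slide": [-0.08, 0.02, 0], "turn": [0.015, -0.008, 0]}
    - {"slide": [-0.08, 0.02, 0], "turn": [0, 0, 0]}
    - {"slide": [-0.08, 0.02, 0], "turn": [0, 0, 0]}
    - {"slide": [-0.08, 0.02, 0], "turn": [0, 0, 0]}
    - {"slide": [-0.08, 0.04, 0], "turn": [0, 0, 0]}

```text
t: 26.97
tool_pos: [0.6003, 0.2202, 0.3795]
orientation: [-2.192, -2.247, 0.013]
force: [-0.9, 0.1, -0.8]
opening: 0.0612
```

arm_command:
  motion:
    - {"slide": [-0.08, 0.05, 0], "turn": [0, 0, 0]}
    - {"slide": [-0.08, 0.05, 0], "turn": [0, 0, 0]}
    - {"slide": [-0.08, 0.04, 0], "turn": [0, 0, 0.057]}
    - {"slide": [-0.045, 0.02, 0.01], "turn": [0, 0, 0.057]}
    - {"slide": [0, 0, 0.02], "turn": [0, 0, 0]}

```text
t: 27.38
tool_pos: [0.6686, 0.1041, 0.3682]
orientation: [2.264, 2.176, -0.011]
force: [1.1, 0.3, -0.8]
opening: 0.0611
```

```bash
python3 -c "
from h import *
snap('wrist','w23.png');st();rows((.669,.109,.286),1.538)"
```

```text
t 27.43 tcp [0.6673 0.1062 0.3652] yawx 1.534 z [-0.009 -0.005 -1.   ] q [ 0.08  0.36  1.3  -0.    1.5  -1.45] F [-1.3  0.2 -1.1] op 0.0617
slide total [0.0081 0.0056 0.1979] turn total [-0.0167  0.0105 -0.008 ] mm [ 3.3  2.2 79.2] min rows 1.9
```

View pics/w23.png

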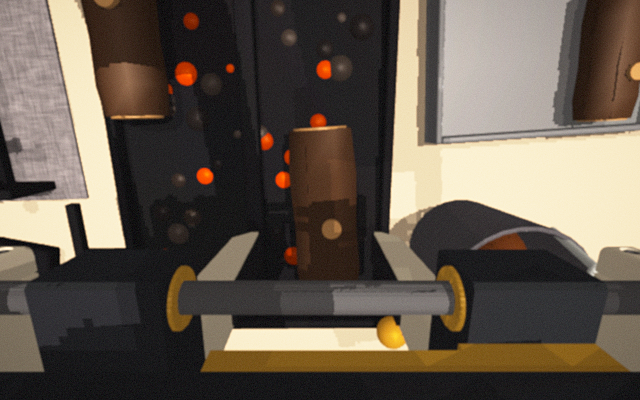

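arm_command:
  motion:
    - {"slide": [0.008, 0.003, 0.05], "turn": [-0.01, 0.006, 0]}
    - {"slide": [0, 0, 0.07], "turn": [0, 0, 0]}
    - {"slide": [0, 0, 0.07], "turn": [0, 0, 0]}
    - {"slide": [0, 0, 0], "turn": [0, 0, 0]}
    - {"slide": [0, 0, 0], "turn": [0, 0, 0]}

```text
t: 27.85
tool_pos: [0.6664, 0.1127, 0.2887]
orientation: [-2.254, -2.183, 0.011]
force: [0.2, 0.7, 0.5]
opening: 0.0614
```

```bash
python3 -c "
from h import *
st();rows((.669,.109,.286),1.538)"
```

```text
t 27.85 tcp [0.6664 0.1127 0.2887] yawx 1.539 z [-0.008 -0.002 -1.   ] q [ 0.09  0.41  1.37 -0.    1.37 -1.45] F [0.2 0.7 0.5] op 0.0614
slide total [-0.0089  0.0068  0.0067] turn total [-0.0151  0.0045  0.0023] mm [-3.6  2.7  2.7] min rows 0.1
```

arm_command:
  motion:
    - {"slide": [0, 0, 0], "turn": [-0.006, 0, 0]}
    - {"slide": [0, 0, 0], "turn": [0, 0, 0]}
    - {"slide": [0, 0, 0], "turn": [0, 0, 0]}
    - {"slide": [0, 0, 0], "turn": [0, 0, 0]}
    - {"slide": [0, 0, 0], "turn": [0, 0, 0]}
  gripper: 0

```text
t: 28.27
tool_pos: [0.6686, 0.1117, 0.2936]
orientation: [2.255, 2.181, 0.004]
force: [-1.9, 1.2, 7.3]
opening: 0.0496
```

```bash
python3 -c "
from h import *
st()"
```

```text
t 28.27 tcp [0.6686 0.1117 0.2936] yawx 1.538 z [ 0.004 -0.001 -1.   ] q [ 0.09  0.41  1.37 -0.    1.36 -1.45] F [-1.9  1.2  7.3] op 0.0496
```

arm_command:
  motion:
    - {"slide": [0, 0, 0], "turn": [0, 0, 0]}
    - {"slide": [0, 0, 0], "turn": [0, 0, 0]}
    - {"slide": [0, 0, 0.021], "turn": [0, 0, 0]}
    - {"slide": [0, 0, 0], "turn": [0, 0, 0]}
    - {"slide": [0, 0, 0], "turn": [0, 0, 0]}
  gripper: 64

```text
t: 28.68
tool_pos: [0.6673, 0.1115, 0.2807]
orientation: [2.258, 2.184, -0.005]
force: [0.3, 0.3, -0.6]
opening: 0.0595
```

arm_command:
  motion:
    - {"slide": [0, 0, 0], "turn": [0, 0, 0]}
    - {"slide": [0, 0, 0], "turn": [0, 0, 0]}
    - {"slide": [0, 0, 0], "turn": [0, 0, 0]}
    - {"slide": [0, 0, 0], "turn": [0, 0, 0]}
    - {"slide": [0, 0, 0], "turn": [0, 0, 0]}
  gripper: 0

```text
t: 29.1
tool_pos: [0.6677, 0.1115, 0.2819]
orientation: [2.257, 2.183, -0.002]
force: [0.2, -0.4, -1.5]
opening: 0.0499
```

```bash
python3 -c "
from h import *
st();snap('wrist','w24.png')"
```

```text
t 29.1 tcp [0.6677 0.1115 0.2819] yawx 1.537 z [ 0.    -0.002 -1.   ] q [ 0.09  0.42  1.38 -0.    1.35 -1.45] F [ 0.2 -0.4 -1.5] op 0.0499
```

View pics/w24.png

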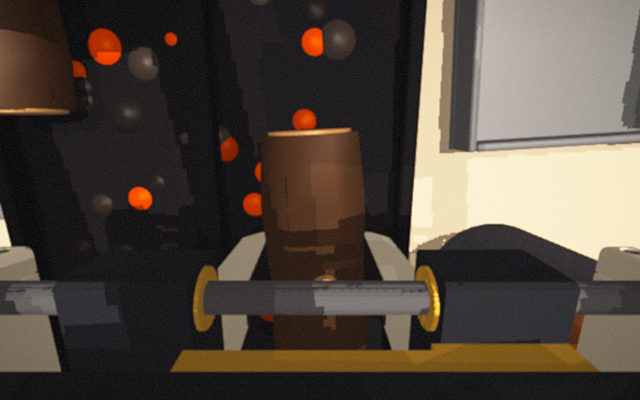

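arm_command:
  motion:
    - {"slide": [0, 0, -0.04], "turn": [0, 0, 0]}
    - {"slide": [0, 0, -0.07], "turn": [0, 0, 0]}
    - {"slide": [0, 0, -0.08], "turn": [0, 0, 0]}
    - {"slide": [0, 0, -0.08], "turn": [0, 0, 0]}
    - {"slide": [0, 0, 0], "turn": [0, 0, 0]}

```text
t: 29.57
tool_pos: [0.6692, 0.1119, 0.3991]
orientation: [2.252, 2.178, 0.013]
force: [1.8, -0.3, -1.0]
opening: 0.05
```

```bash
python3 -c "
from h import *
st();rows((.401,.282,.39),1.595)"
```

```text
t 29.57 tcp [0.6692 0.1119 0.3991] yawx 1.538 z [ 0.012 -0.001 -1.   ] q [ 0.09  0.34  1.26 -0.    1.53 -1.45] F [ 1.8 -0.3 -1. ] op 0.05
slide total [ 0.4028 -0.6844  0.0143] turn total [ 0.0242  0.0017 -0.1148] mm [ 161.1 -273.7    5.7] min rows 7.6
```

arm_command:
  motion:
    - {"slide": [0.02, -0.06, 0], "turn": [0.014, 0, 0]}
    - {"slide": [0.03, -0.085, 0], "turn": [0, 0, 0]}
    - {"slide": [0.04, -0.085, 0], "turn": [0, 0, 0]}
    - {"slide": [0.05, -0.08, 0], "turn": [0, 0, 0]}
    - {"slide": [0.05, -0.08, 0], "turn": [0, 0, 0]}

```text
t: 29.98
tool_pos: [0.5127, 0.1931, 0.3899]
orientation: [-2.256, -2.18, 0.01]
force: [-0.0, 1.4, -1.5]
opening: 0.05
```

arm_command:
  motion:
    - {"slide": [0.053, -0.08, 0], "turn": [0, 0, 0]}
    - {"slide": [0.053, -0.08, 0], "turn": [0, 0, 0]}
    - {"slide": [0.053, -0.08, 0], "turn": [0, 0, 0]}
    - {"slide": [0.053, -0.054, 0], "turn": [0, 0, -0.057]}
    - {"slide": [0, 0, 0], "turn": [0, 0, -0.057]}

```text
t: 30.4
tool_pos: [0.396, 0.2844, 0.391]
orientation: [-2.185, -2.249, 0.009]
force: [0.2, 0.9, -2.3]
opening: 0.0504
```

```bash
python3 -c "
from h import *
snap('wrist','w25.png');st();rows((.401,.282,.2079),1.595)"
```

```text
t 30.45 tcp [0.3975 0.2832 0.3911] yawx 1.602 z [-0.007 -0.001 -1.   ] q [ 0.51 -0.17  1.81  0.    1.51 -1.09] F [-0.8 -0.1 -2.7] op 0.05
slide total [-0.0029  0.0118  0.458 ] turn total [-0.0139  0.002   0.0138] mm [ -1.1   4.7 183.2] min rows 4.4
```

View pics/w25.png

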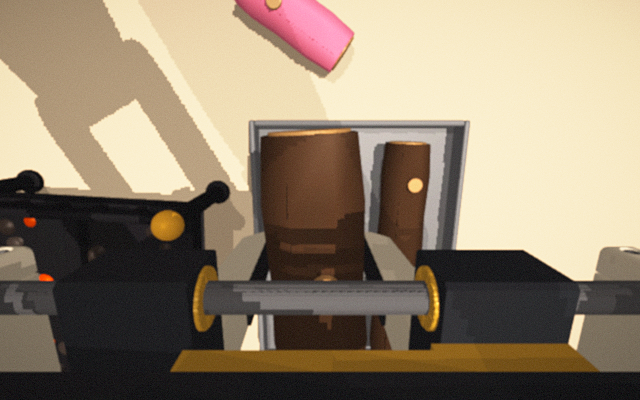

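```bash
python3 -c "
from h import *
W=load('w25.png')
for u,z in [((263,132),.21),((357,130),.21),((250,122),.035),((468,122),.035),((405,142),.03)]: print(u,z,ray(W,u,z).round(4))
print(W[1][:3,3]); rows((.403,.288,.2079),1.595)"
```

```text
(263, 132) 0.21 [0.3322 0.2578 0.21  ]
(357, 130) 0.21 [0.3299 0.3041 0.21  ]
(250, 122) 0.035 [0.3268 0.2163 0.035 ]
(468, 122) 0.035 [0.3203 0.44   0.035 ]
(405, 142) 0.03 [0.3425 0.3787 0.03  ]
[0.3283783  0.28358935 0.37011426]
slide total [0.012  0.0172 0.4579] turn total [-0.0139  0.002   0.0138] mm [  4.8   6.9 183.2] min rows 4.4
```

arm_command:
  motion:
    - {"slide": [0.012, 0.022, 0.05], "turn": [-0.009, 0.001, 0.012]}
    - {"slide": [0, 0, 0.09], "turn": [0, 0, 0]}
    - {"slide": [0, 0, 0.1], "turn": [0, 0, 0]}
    - {"slide": [0, 0, 0.1], "turn": [0, 0, 0]}
    - {"slide": [0, 0, 0.06], "turn": [0, 0, 0]}

```text
t: 30.87
tool_pos: [0.4066, 0.2849, 0.2266]
orientation: [-2.202, -2.238, 0.011]
force: [-0.8, -0.2, -2.9]
opening: 0.05
```

arm_command:
  motion:
    - {"slide": [0, 0, 0.015], "turn": [0, 0, 0]}
    - {"slide": [0, 0, 0], "turn": [0, 0, 0]}
    - {"slide": [0, 0, 0], "turn": [0, 0, 0]}
    - {"slide": [0, 0, 0], "turn": [0, 0, 0]}
    - {"slide": [0, 0, 0], "turn": [0, 0, 0]}

```text
t: 31.28
tool_pos: [0.4092, 0.2869, 0.228]
orientation: [2.202, 2.24, 0.003]
force: [-0.1, 0.6, -2.3]
opening: 0.0501
```

```bash
python3 -c "
from h import *
snap('wrist','w26.png');st();rows((.4065,.288,.2079),1.595)"
```

```text
t 31.33 tcp [0.409  0.2869 0.2277] yawx 1.588 z [ 0.001  0.001 -1.   ] q [ 0.51  0.02  1.94  0.    1.18 -1.08] F [-0.5  0.9 -2.5] op 0.0498
slide total [ 0.0029 -0.0063  0.0494] turn total [ 0.0027 -0.0015 -0.0133] mm [ 1.2 -2.5 19.8] min rows 0.5
```

View pics/w26.png

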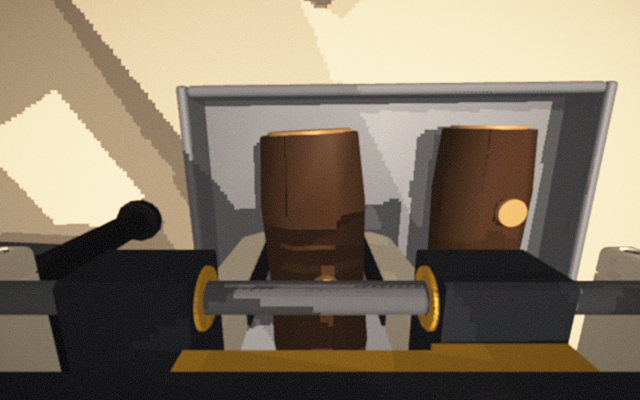

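arm_command:
  motion:
    - {"slide": [0, -0.004, 0.014], "turn": [0, 0, -0.01]}
    - {"slide": [0, 0, 0.014], "turn": [0, 0, 0]}
    - {"slide": [0, 0, 0.012], "turn": [0, 0, 0]}
    - {"slide": [0, 0, 0.008], "turn": [0, 0, 0]}
    - {"slide": [0, 0, 0], "turn": [0, 0, 0]}

```text
t: 31.75
tool_pos: [0.4065, 0.2866, 0.2074]
orientation: [-2.195, -2.247, 0.003]
force: [-5.3, -2.0, 12.6]
opening: 0.0496
```

```bash
python3 -c "
from h import *
st();rows((.4065,.288,.2079),1.595)"
```

```text
t 31.75 tcp [0.4065 0.2866 0.2074] yawx 1.594 z [-0.002 -0.001 -1.   ] q [ 0.51  0.05  1.95  0.    1.14 -1.08] F [-5.3 -2.  12.6] op 0.0496
slide total [ 0.0034 -0.     -0.0013] turn total [-0.0037  0.0019 -0.0019] mm [ 1.4 -0.  -0.5] min rows 0.0
```

Down on the floor. Release, lift, and go for the last log.

arm_command:
  motion:
    - {"slide": [0, 0, 0], "turn": [0, 0, 0]}
    - {"slide": [0, 0, 0], "turn": [0, 0, 0]}
    - {"slide": [0, 0, 0], "turn": [0, 0, 0]}
    - {"slide": [0, 0, 0], "turn": [0, 0, 0]}
    - {"slide": [0, 0, 0], "turn": [0, 0, 0]}
  gripper: 66

```text
t: 32.17
tool_pos: [0.4062, 0.2862, 0.2059]
orientation: [-2.196, -2.246, 0.004]
force: [0.3, -0.4, 0.5]
opening: 0.0614
```

arm_command:
  motion:
    - {"slide": [0, 0, -0.03], "turn": [0, 0, 0]}
    - {"slide": [0, 0, -0.09], "turn": [0, 0, 0]}
    - {"slide": [0, 0, -0.1], "turn": [0, 0, 0]}
    - {"slide": [0, 0, -0.1], "turn": [0, 0, 0]}
    - {"slide": [0, 0, -0.1], "turn": [0, 0, 0]}

```text
t: 32.58
tool_pos: [0.4062, 0.2862, 0.3768]
orientation: [-2.196, -2.246, 0.003]
force: [0.3, 0.1, -1.4]
opening: 0.0614
```

```bash
python3 -c "
from h import *
snap('wrist','w27.png');st();rows((.5287,-.0234,.38),1.540)"
```

```text
t 32.63 tcp [0.408  0.2873 0.3865] yawx 1.594 z [ 0.009  0.005 -1.   ] q [ 0.51 -0.14  1.79  0.    1.48 -1.08] F [3.2 1.1 7.3] op 0.0614
slide total [-0.7835  0.2839  0.015 ] turn total [ 0.0177 -0.0101  0.1072] mm [-313.4  113.5    6. ] min rows 8.0
```

View pics/w27.png

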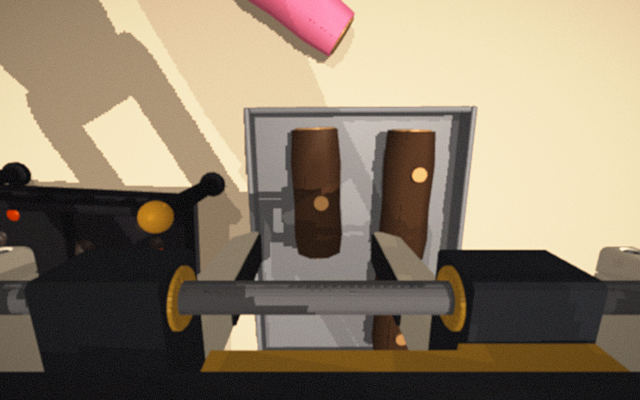

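arm_command:
  motion:
    - {"slide": [-0.078, 0.028, 0], "turn": [0.012, -0.007, 0]}
    - {"slide": [-0.078, 0.028, 0], "turn": [0, 0, 0]}
    - {"slide": [-0.078, 0.028, 0], "turn": [0, 0, 0]}
    - {"slide": [-0.078, 0.028, 0], "turn": [0, 0, 0]}
    - {"slide": [-0.078, 0.028, 0], "turn": [0, 0, 0]}

```text
t: 33.05
tool_pos: [0.4663, 0.1304, 0.3753]
orientation: [-2.194, -2.246, 0.013]
force: [0.5, 1.1, 0.8]
opening: 0.0616
```

arm_command:
  motion:
    - {"slide": [-0.078, 0.028, 0], "turn": [0, 0, 0]}
    - {"slide": [-0.078, 0.028, 0], "turn": [0, 0, 0]}
    - {"slide": [-0.078, 0.028, 0], "turn": [0, 0, 0]}
    - {"slide": [-0.078, 0.028, 0], "turn": [0, 0, 0.053]}
    - {"slide": [-0.078, 0.028, 0], "turn": [0, 0, 0.053]}

```text
t: 33.47
tool_pos: [0.5251, -0.0249, 0.3754]
orientation: [-2.255, -2.185, 0.013]
force: [1.1, -0.3, 0.1]
opening: 0.061
```

arm_command:
  motion:
    - {"slide": [0, 0, 0.02], "turn": [0, 0, 0]}
    - {"slide": [0, 0, 0.04], "turn": [0, 0, 0]}
    - {"slide": [0, 0, 0], "turn": [0, 0, 0]}
    - {"slide": [0, 0, 0], "turn": [0, 0, 0]}
    - {"slide": [0, 0, 0], "turn": [0, 0, 0]}

```text
t: 33.88
tool_pos: [0.5246, -0.0228, 0.3514]
orientation: [-2.253, -2.187, 0.014]
force: [0.1, 0.1, 0.7]
opening: 0.0615
```

```bash
python3 -c "
from h import *
print(ray(load('w27.png'),(320,257),.03))
snap('wrist','w28.png');st();rows((.5287,-.0234,.283),1.540)"
```

```text
[0.48209971 0.29357102 0.03      ]
t 33.93 tcp [ 0.5248 -0.0228  0.3517] yawx 1.541 z [-0.007 -0.005 -1.   ] q [-0.14 -0.04  1.76 -0.01  1.43 -1.68] F [ 0.2 -0.9 -0.2] op 0.0613
slide total [-0.0003  0.011   0.1717] turn total [-0.0136  0.0102  0.0028] mm [-0.1  4.4 68.7] min rows 1.7
```

View pics/w28.png

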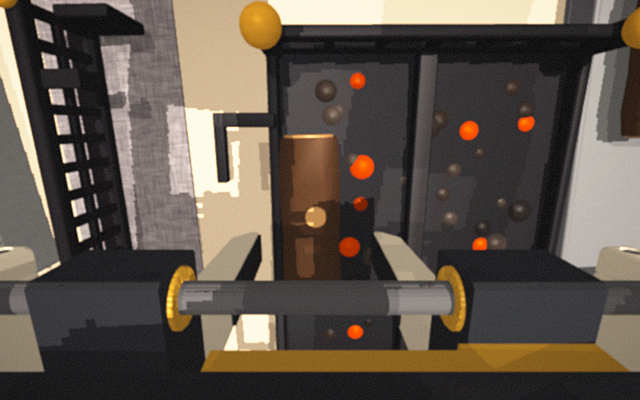

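arm_command:
  motion:
    - {"slide": [0, 0.008, 0.05], "turn": [-0.009, 0.007, 0]}
    - {"slide": [0, 0, 0.07], "turn": [0, 0, 0]}
    - {"slide": [0, 0, 0.051], "turn": [0, 0, 0]}
    - {"slide": [0, 0, 0], "turn": [0, 0, 0]}
    - {"slide": [0, 0, 0], "turn": [0, 0, 0]}

```text
t: 34.35
tool_pos: [0.5278, -0.023, 0.2828]
orientation: [-2.253, -2.188, 0.005]
force: [0.2, 0.1, 1.0]
opening: 0.0613
```

arm_command:
  motion:
    - {"slide": [0, 0, 0], "turn": [0, 0, 0]}
    - {"slide": [0, 0, 0], "turn": [0, 0, 0]}
    - {"slide": [0, 0, 0], "turn": [0, 0, 0]}
    - {"slide": [0, 0, 0], "turn": [0, 0, 0]}
    - {"slide": [0, 0, 0], "turn": [0, 0, 0]}

```text
t: 34.77
tool_pos: [0.5276, -0.0236, 0.2825]
orientation: [-2.254, -2.187, 0.005]
force: [0.1, 0.9, -0.3]
opening: 0.0614
```

```bash
python3 -c "
from h import *
st();rows((.5287,-.0234,.283),1.540)"
```

```text
t 34.77 tcp [ 0.5276 -0.0236  0.2825] yawx 1.541 z [-0.003 -0.001 -1.   ] q [-0.14  0.03  1.82 -0.    1.29 -1.68] F [ 0.1  0.9 -0.3] op 0.0614
slide total [ 0.0005  0.0027 -0.0011] turn total [-0.0062  0.0032  0.0011] mm [ 0.2  1.1 -0.5] min rows 0.0
```

arm_command:
  motion:
    - {"slide": [0, 0, 0], "turn": [0, 0, 0]}
    - {"slide": [0, 0, 0], "turn": [0, 0, 0]}
    - {"slide": [0, 0, 0], "turn": [0, 0, 0]}
    - {"slide": [0, 0, 0], "turn": [0, 0, 0]}
    - {"slide": [0, 0, 0], "turn": [0, 0, 0]}
  gripper: 0

```text
t: 35.18
tool_pos: [0.5276, -0.0239, 0.2824]
orientation: [-2.254, -2.187, 0.006]
force: [-1.8, -3.3, 0.7]
opening: 0.0432
```

arm_command:
  motion:
    - {"slide": [0, 0, -0.04], "turn": [0, 0, 0]}
    - {"slide": [0, 0, -0.07], "turn": [0, 0, 0]}
    - {"slide": [0, 0, -0.08], "turn": [0, 0, 0]}
    - {"slide": [0, 0, -0.06], "turn": [0, 0, 0]}
    - {"slide": [0, 0, 0], "turn": [0, 0, 0]}

```text
t: 35.6
tool_pos: [0.5292, -0.0234, 0.3879]
orientation: [2.251, 2.184, 0.003]
force: [0.6, 0.2, -2.4]
opening: 0.0439
```

```bash
python3 -c "
from h import *
snap('wrist','w29.png');st();rows((.543,.287,.385),1.595)"
```

```text
t 35.65 tcp [ 0.5287 -0.0234  0.3848] yawx 1.541 z [ 0.002 -0.002 -1.   ] q [-0.14 -0.05  1.71 -0.    1.48 -1.68] F [-0.2 -0.3 -3.9] op 0.0434
slide total [ 0.7767  0.0123 -0.0018] turn total [ 0.0033  0.0036 -0.1088] mm [310.7   4.9  -0.7] min rows 7.5
```

View pics/w29.png

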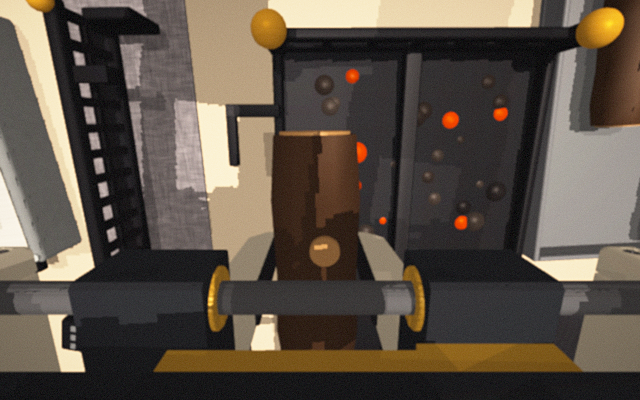

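arm_command:
  motion:
    - {"slide": [0.05, 0, 0], "turn": [0, 0, 0]}
    - {"slide": [0.08, 0.001, 0], "turn": [0, 0, 0]}
    - {"slide": [0.085, 0.001, 0], "turn": [0, 0, 0]}
    - {"slide": [0.085, 0.001, 0], "turn": [0, 0, 0]}
    - {"slide": [0.085, 0.001, 0], "turn": [0, 0, 0]}

```text
t: 36.07
tool_pos: [0.5333, 0.1318, 0.3788]
orientation: [-2.253, -2.184, 0.011]
force: [1.1, 0.2, -3.9]
opening: 0.0436
```

arm_command:
  motion:
    - {"slide": [0.085, 0.001, 0], "turn": [0, 0, 0]}
    - {"slide": [0.085, 0.001, 0], "turn": [0, 0, 0]}
    - {"slide": [0.085, 0.002, 0], "turn": [0, 0, 0]}
    - {"slide": [0.08, 0.002, 0], "turn": [0, 0, -0.054]}
    - {"slide": [0.057, 0, 0], "turn": [0, 0, -0.054]}

```text
t: 36.48
tool_pos: [0.5397, 0.2897, 0.3781]
orientation: [-2.189, -2.247, 0.011]
force: [0.6, 0.3, -4.0]
opening: 0.0432
```

arm_command:
  motion:
    - {"slide": [0, 0, 0], "turn": [0, 0, 0]}
    - {"slide": [0, 0, 0], "turn": [0, 0, 0]}
    - {"slide": [0, 0, 0], "turn": [0, 0, 0]}
    - {"slide": [0, 0, 0], "turn": [0, 0, 0]}
    - {"slide": [0, 0, 0], "turn": [0, 0, 0]}

```text
t: 36.9
tool_pos: [0.5408, 0.286, 0.3811]
orientation: [-2.196, -2.245, 0.007]
force: [0.8, 0.7, -3.6]
opening: 0.0434
```

```bash
python3 -c "
from h import *
snap('wrist','w30.png');st();rows((.543,.287,.2085),1.595)"
```

```text
t 36.95 tcp [0.5409 0.2861 0.3815] yawx 1.593 z [-0.004 -0.002 -1.   ] q [ 0.4   0.18  1.48 -0.    1.49 -1.19] F [ 0.1  0.3 -3.7] op 0.0437
slide total [0.0029 0.0071 0.4324] turn total [-0.0077  0.0032 -0.0041] mm [  1.2   2.8 173. ] min rows 4.1
```

View pics/w30.png

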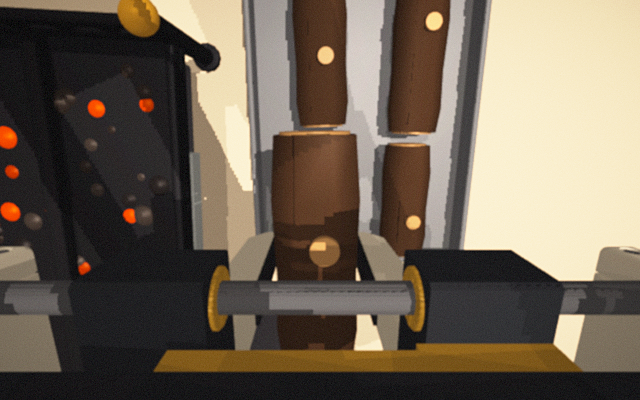

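```bash
python3 -c "
from h import *
W=load('w30.png')
for u,z in [((320,126),.03),((320,126),.045),((315,133),.2),((315,133),.21),((410,133),.03)]: print(u,z,ray(W,u,z).round(4))"
```

```text
(320, 126) 0.03 [0.4749 0.2894 0.03  ]
(320, 126) 0.045 [0.4748 0.2893 0.045 ]
(315, 133) 0.2 [0.4775 0.2851 0.2   ]
(315, 133) 0.21 [0.4772 0.2851 0.21  ]
(410, 133) 0.03 [0.4798 0.3812 0.03  ]
```

arm_command:
  motion:
    - {"slide": [0.003, 0.008, 0.05], "turn": [-0.004, 0.002, -0.002]}
    - {"slide": [0, 0, 0.09], "turn": [0, 0, 0]}
    - {"slide": [0, 0, 0.1], "turn": [0, 0, 0]}
    - {"slide": [0, 0, 0.1], "turn": [0, 0, 0]}
    - {"slide": [0, 0, 0.04], "turn": [0, 0, 0]}

```text
t: 37.37
tool_pos: [0.5414, 0.2864, 0.2234]
orientation: [-2.193, -2.245, 0.013]
force: [-1.7, -0.7, -4.7]
opening: 0.0434
```

arm_command:
  motion:
    - {"slide": [0, 0, 0], "turn": [0, 0, 0]}
    - {"slide": [0, 0, 0], "turn": [0, 0, 0]}
    - {"slide": [0, 0, 0], "turn": [0, 0, 0]}
    - {"slide": [0, 0, 0], "turn": [0, 0, 0]}
    - {"slide": [0, 0, 0], "turn": [0, 0, 0]}

```text
t: 37.78
tool_pos: [0.5448, 0.2887, 0.2327]
orientation: [2.193, 2.248, 0.005]
force: [0.0, -0.4, -2.9]
opening: 0.0435
```

```bash
python3 -c "
from h import *
snap('wrist','w31.png');st();rows((.5435,.287,.2085),1.595)
snap('scene','c31.png')
a=cv2.imread('pics/c31.png')[130:290,360:520];cv2.imwrite('pics/c31c.png',np.hstack([cv2.imread('pics/w31.png')[:,120:520],cv2.resize(a,(400,400))]))"
```

```text
t 37.83 tcp [0.5445 0.2886 0.2321] yawx 1.595 z [ 0.002  0.001 -1.   ] q [ 0.4   0.31  1.6   0.    1.22 -1.19] F [ 0.1  0.5 -3.3] op 0.0435
slide total [-0.004  -0.0028  0.0591] turn total [ 0.004  -0.0022  0.0007] mm [-1.6 -1.1 23.6] min rows 0.6
```

View pics/c31c.png

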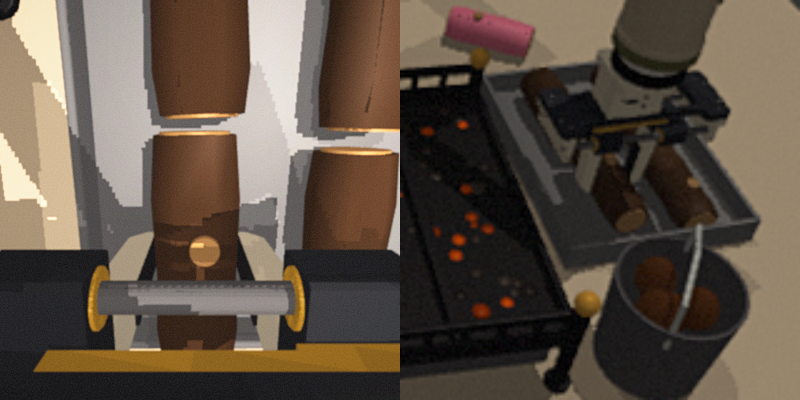

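Log2 hangs between log3's end and the near wall, with clearance at both ends. Lowering it.

arm_command:
  motion:
    - {"slide": [0, 0, 0.015], "turn": [0, 0, 0]}
    - {"slide": [0, 0, 0.015], "turn": [0, 0, 0]}
    - {"slide": [0, 0, 0.015], "turn": [0, 0, 0]}
    - {"slide": [0, 0, 0.01], "turn": [0, 0, 0]}
    - {"slide": [0, 0, 0], "turn": [0, 0, 0]}

```text
t: 38.3
tool_pos: [0.5435, 0.2883, 0.2081]
orientation: [-2.193, -2.248, 0.003]
force: [-3.7, -1.0, 7.6]
opening: 0.0437
```

arm_command:
  motion:
    - {"slide": [0, 0, 0.004], "turn": [0, 0, 0]}
    - {"slide": [0, 0, 0], "turn": [0, 0, 0]}
    - {"slide": [0, 0, 0], "turn": [0, 0, 0]}
    - {"slide": [0, 0, 0], "turn": [0, 0, 0]}
    - {"slide": [0, 0, 0], "turn": [0, 0, 0]}

```text
t: 38.72
tool_pos: [0.5435, 0.2884, 0.2081]
orientation: [-2.193, -2.248, 0.003]
force: [-10.5, -4.1, 18.7]
opening: 0.0434
```

```bash
python3 -c "
from h import *
st()"
```

```text
t 38.72 tcp [0.5435 0.2884 0.2081] yawx 1.596 z [-0.002 -0.001 -1.   ] q [ 0.4   0.34  1.61  0.    1.19 -1.19] F [-10.5  -4.1  18.7] op 0.0434
```

arm_command:
  motion:
    - {"slide": [0, 0, 0], "turn": [0, 0, 0]}
    - {"slide": [0, 0, 0], "turn": [0, 0, 0]}
    - {"slide": [0, 0, 0], "turn": [0, 0, 0]}
    - {"slide": [0, 0, 0], "turn": [0, 0, 0]}
    - {"slide": [0, 0, 0], "turn": [0, 0, 0]}
  gripper: 64

```text
t: 39.13
tool_pos: [0.5435, 0.2883, 0.2058]
orientation: [-2.193, -2.248, 0.003]
force: [-0.4, -0.5, -0.1]
opening: 0.0592
```

arm_command:
  motion:
    - {"slide": [0, 0, -0.03], "turn": [0, 0, 0]}
    - {"slide": [0, 0, -0.09], "turn": [0, 0, 0]}
    - {"slide": [0, 0, -0.1], "turn": [0, 0, 0]}
    - {"slide": [0, 0, -0.1], "turn": [0, 0, 0]}
    - {"slide": [0, 0, -0.1], "turn": [0, 0, 0]}

```text
t: 39.55
tool_pos: [0.5434, 0.2882, 0.3767]
orientation: [-2.193, -2.248, 0.002]
force: [1.6, -0.1, 0.6]
opening: 0.0592
```

arm_command:
  motion:
    - {"slide": [-0.04, 0.07, -0.05], "turn": [0, 0, 0]}
    - {"slide": [-0.04, 0.07, 0], "turn": [0, 0, 0]}
    - {"slide": [-0.04, 0.07, 0], "turn": [0, 0, 0]}
    - {"slide": [0, 0, 0], "turn": [0, 0, 0]}
    - {"slide": [0, 0, 0], "turn": [0, 0, 0]}

```text
t: 39.97
tool_pos: [0.63, 0.2412, 0.3943]
orientation: [-2.196, -2.246, 0.002]
force: [-0.3, 0.5, 0.3]
opening: 0.0593
```

```bash
python3 -c "
from h import *
st()
for n in('scene','side','wrist'): snap(n,'f_'+n+'.png')"
```

```text
t 39.97 tcp [0.63   0.2412 0.3943] yawx 1.593 z [-0.002 -0.    -1.   ] q [ 0.29  0.34  1.27  0.    1.54 -1.3 ] F [-0.3  0.5  0.3] op 0.0593
```

View pics/f_scene.png

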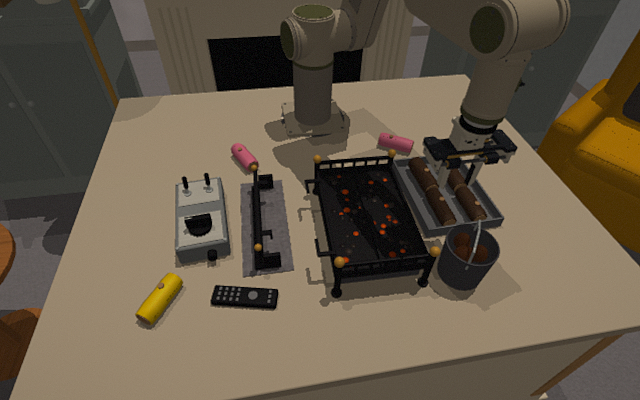

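View pics/f_side.png

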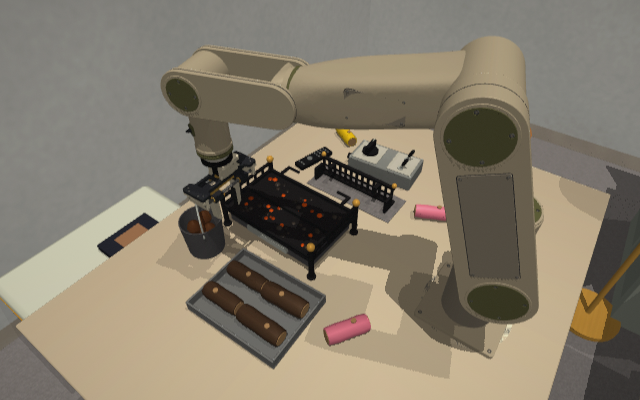

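View pics/f_wrist.png

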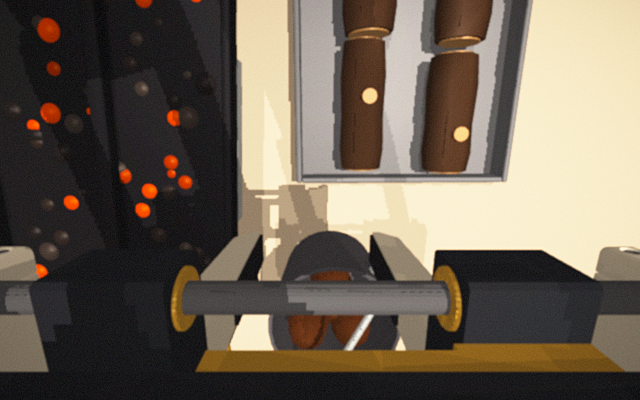

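```bash
python3 -c "
from h import *
print(robot.close_job())"
```

```text
the job is handed in; nothing more can be done
None
```

The fire is ready for cleaning, and I handed the job in at about 40 s of the 208 s allowed.

- **Order:** I pushed the flame toggle off first and left the heater toggle alone because it was already off. Then I turned the isolator a quarter turn anticlockwise, and only after that touched the fire.
- **Fret:** I lifted it straight up off its lugs, and it stands upright on the felt mat.
- **Logs:** All four were in the basket. Each is now in the grey tray, two rows of two, and touched down at the height expected for lying flat on the tray floor. Log2 shifted a little before I reached it, so I measured it again where it lay. Log3 was gripped too high at first, so I re-gripped it lower before lifting.

**Last checks:** The final pictures from all three cameras show both toggles leaning towards the robot and the isolator bar across the box. The basket is empty, the bucket and remote appear where they were, and the gripper is clear of everything.

**Disagreements:** The scene and side cameras put the tray's x about 16 mm apart; I used a position in line with the wrist camera. Log2 and log4 lie only a few millimetres from the tray's near wall, but inside it.

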